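# Pack the nested cups and hold the canister lid at half lock

## Task

Pack the canister bolted to the bench: stand the yellow cup in it and the red cup in the yellow one (nesting them first is fine), then set the blue lid fully down over them with its two white stripes in line with the white marks on the canister's base. Twist the lid clockwise, seen from above, until the collar's white pointer stands at the yellow half-way mark, never as far as the red mark where the lock clicks; the collar is sprung and would turn back, so finish while still gripping the lid and holding it there. Leave the other things on the bench where they are.

Things in the scene. Friction and masses are not known exactly. Their poses are not given: they have to be found in the camera images.
- canister: open aluminium canister fixed on a dark round base plate (150 mm across, 8 mm thick). Origin under its centre on the bench, z up. Bore 65 mm across, inner floor 12 mm and rim 50 mm above the bench, outside 72 mm across. The lid goes straight down over it when its yaw equals the canister's or is half a turn from it; 12 degrees off still enters
- canister_mouth (a point): centre of the canister's rim, 50 mm above the bench. Outside, two brass bayonet tabs (out to radius 46 mm, 35 to 41 mm above the bench) leave two gaps for the lid's lugs: 50 to 120 degrees from the canister's x axis, and the same turned by 180; white marks on the base plate at its +y and -y
- halfway_mark (a point): yellow half-way mark on the base plate, 67 mm from the canister's axis along its +x. Green mark (pointer at rest) at +40 degrees from it, red mark (lock) at -40 degrees, same radius
- collar (a joint): black sprung ring, 112 mm across, around the canister, top 26 mm above the bench, with a white pointer and two orange dogs that the lid's lugs push. 0 at rest; grows clockwise seen from above; 0.70 rad = half-way mark; past 1.30, at the red mark, the lock clicks (end stop 1.40). A spring turns it back, 0.11 N m at 0, 0.17 N m at 0.70
- collar_pointer (a point): tip of the collar's white pointer, 69 mm from the canister's axis, 22 mm above the bench. The lid, entered at the canister's yaw, turns about 0.26 rad before its lugs meet the dogs, then the pointer turns with it (friction may drag it along earlier)
- lid: blue bell-shaped lid, 0.2 kg, standing open side down, origin under its centre: skirt 108 mm across and 36 mm high, then a body 84 mm across up to 93 mm; hollow up to 88 mm. Two steel lugs 14 mm wide inside the skirt's lower edge at the lid's +y and -y, under white stripes; half a turn changes nothing. Fully down, the skirt rests on the collar, 26 mm above the bench
- lid_grip (a point): centre of the lid's black grip bar: 56 mm long along the lid's x, 14 mm thick along its y, 32 mm tall (93 to 125 mm above the skirt's lower edge), straight above the lid's centre. This point is 109 mm above the skirt's lower edge, 135 mm above the bench when the lid is fully down on the canister
- cup_m_mid (a point): centre (half-way up) of the yellow open cup: 66 mm high, 59 mm across the rim, 52 mm across the foot, wall 3.3 mm, floor 4 mm thick, 60 g. Standing in the canister its rim is 78 mm above the bench, 28 mm above the canister's
- cup_s_mid (a point): centre (half-way up) of the red open cup: 90 mm high, 42 mm across the rim, 36 mm across the foot, wall 3 mm, 50 g. Standing in the yellow cup in the canister its rim is 106 mm above the bench, 28 mm above the yellow one's
- cone_green: bystander, leave it: green yarn cone, 60 mm across its foot, 112 mm tall; origin under its centre
- cone_white: bystander, leave it: light grey yarn cone, 60 mm across its foot, 112 mm tall; origin under its centre
- tape_roll: bystander, leave it: roll of clear tape lying flat, 90 mm outside diameter, 45 mm high; origin under its centre
- carton: bystander, leave it: closed cardboard carton 100 x 140 x 70 mm high; origin under its centre
- spare_cup: bystander, leave it: white open cup, 80 mm across the rim, 60 mm high, too wide for the canister; origin under its centre
- driver: bystander, leave it: screwdriver lying on the bench; origin under it
Not all that is in view belongs to the job. Leave any orange look-alike of the lid alone. Leave any purple look-alike of the part that bears cup_s_mid alone.

How it is judged:
On the way, in this order (a step that is already met when the one before it is completed fails the run):
1. the yellow cup stands in the canister and the red cup in the yellow one (z of cup_m_mid in the frame of canister between 0.035 and 0.05 m and horizontal distance between cup_m_mid and canister below 0.01 m and angle between cup_m_mid's own z axis and vertical below 0.1 rad and z of cup_s_mid in the frame of canister between 0.05 and 0.067 m and horizontal distance between cup_s_mid and canister below 0.016 m and angle between cup_s_mid's own z axis and vertical below 0.12 rad), for 0.2 s.
2. the lid is fully down on the canister, lugs below the tabs (all of step 1 and z of lid_grip in the frame of canister below 0.1395 m and horizontal distance between lid_grip and canister below 0.008 m and angle between lid_grip's own z axis and vertical below 0.07 rad), for 0.1 s.
At the end, for the whole second after the job is handed in: the cups stay nested upright in the canister, the lid is fully down (within 4 mm, centred within 8 mm, lugs below the tabs), the fingers hold it, and the collar stands still between 0.50 and 0.90 rad (half-way mark 0.70) for the last second (all of step 2 and value of joint collar between 0.5 and 0.9 rad and angle between the x axis of lid_grip and the x axis of canister, either way round above 0.55 rad and contact force between the fingers and lid above 1 N and velocity of joint collar between -0.1 and 0.1 rad/s); the arm keeps its last pose, push and grip.
It fails at once if the lock clicked: the collar was turned too far (value of joint collar above 1.3 rad).
It fails at once if another thing on the bench was disturbed (moved over 30 mm) (distance of any of cone_green, cone_white, tape_roll, carton, spare_cup, driver from where it was at the start of the episode above 0.03 m).
It also fails if it takes over 72 s, if anything falls off the work surface, if the arm or the gripper's body presses on something with over 40 N, if the wrist force passes 120 N, or if a joint passes its speed limit or range.

## Robot

A 6-joint arm with a two-finger parallel gripper is mounted at the origin on the work surface. World frame = base frame: x ahead of the robot, y to its left, z up, the work surface at z = 0. Lengths are in m, angles in rad, forces in N, time in s.
With the tool pointing down it reaches from about 0.25 to 0.775 m from the base axis. Payload 4 kg.
Tool frame: the origin (TCP) lies on the centre line of the jaws, within the pads' length; the fingertips stand 22 mm ahead of it and the grasp point (between the pads) lies 3 mm ahead of it; z points along the fingers, y is the direction in which the jaws open and shut (so a half turn about z gives the same grasp; the last joint's range is limited). The gripper opens to 94 mm and grips with 3 to 60 N. Pads are 16 mm wide; open, the fingers measure 119 mm over their backs; the gripper's body (75 mm by 177 mm) begins 78 mm behind the grasp point.
Start: joints at [1.179, 0.087, 1.371, -0, 1.684, -0.103], TCP at [0.157, 0.527, 0.207] pointing down, gripper open.
Joint ranges: [-3.1, 3.1], [-0.76, 2.03], [0.27, 2.55], [-1.08, 4.22], [0.17, 2.65], [-2.57, 2.57]. Speed limits (rad/s): [2.79, 2.79, 3.14, 3.14, 3.14, 3.14].

## Interface

Orientations are given as [roll, pitch, yaw] about the fixed x, y, z axes, in that order (R = Rz(yaw) Ry(pitch) Rx(roll)).
In Python, from bench import robot gives the robot as it stands. The module is installed in compiled form; this text tells all that it offers.
- The arm moves only by the shell command python3 -m inch 'ROWS'. ROWS is JSON, a list of rows, each an object with "linear": the shift along the world's x, y, z scaled (see below), a list of three; "twist": the turn about the world's z scaled (see below); "gripper": the opening, from 0 (shut) to 1 (fully open). In form: [{"linear": [x, y, z], "twist": twist, "gripper": gripper}, ...]. A call has 1 to 10 rows; each row is the pose to reach, as a shift and turn from the pose commanded when the call began; what a row does not reach only later rows make up. The controller multiplies each number of a shift by 0.1 m and each number of a turn by 60 degrees. A row lasts 1/12 s, in which the tool goes at most 41.7 mm and 7.16 degrees, less where a joint would pass 70% of its speed; a pose out of reach is approached as far as the arm can. A call with a number of a shift or a turn outside -1 to 1 is refused whole. A call with a gripper value outside its range is refused whole. The fingers move at their own pace and stop on an object; the grip force is fixed at half the most. Time passes only in rows, so rows that repeat a pose let the fingers close. It gives the time, the measured TCP pose, the force and the opening at its end, in the units of the state.
- robot.get_obs(): the state, without advancing time (a new reading comes with each control period).
- robot.snapshot(name): name is "side" or "top"; returns a dict with "image" (480x640x3 uint8, red, green, blue), "depth" (480x640 float32, m along the optical axis (not along the pixel's ray), 0 where there is no reading), "mtx" (3x3 intrinsics, pixels), "k1" (the pictures are not rectified: a ray, as slopes to the right and down, at radius r is drawn at 1 + k1 r^2 times it, then the intrinsics apply), "rvec" (rotation vector, rad) and "tvec" (3), from world to camera coordinates, as OpenCV has them. Camera axes: x right, y down, z forward; pixel columns grow to the right and rows downward; lengths in m; the calibration is good to about 2 mm. A picture is of the moment at which its call begins.
- robot.close_job(): hands the job in, once; it reports no verdict.
The state is a dict: "time": time; "joint_positions": joint angles; "qvel": joint speeds; "joint_torque": joint torques, N m; "tool_pos": TCP position; "ee_rot": TCP orientation; "wrist_force": force on the tool from outside, world axes, zero at the start; "wrist_torque": the same for the moment, N m; "width": finger opening in m.
Only numpy, scipy, OpenCV 4.12 (cv2) and the standard library are available. Lean on these libraries where they do the work, as an engineer would, in place of code of your own. Each camera call takes 0.05 s, during which the arm holds its last target.

## Working session

There is one attempt and no reset: what is moved stays moved. The work goes in short steps, Python scripts to look and compute and a shell command to move; the robot and the scene stay as the last step left them, time stands still between calls to the robot, and variables do not carry over. Pictures are saved under pics/ and viewed, and the job is handed in when it is done.

```bash
mkdir -p pics
python3 - <<'E'
from bench import robot
import cv2
print(robot.get_obs())
for n in("top","side"):
    s=robot.snapshot(n); cv2.imwrite(f"pics/{n}0.png",s["image"][:,:,::-1]); print(s["mtx"],s["k1"],s["rvec"],s["tvec"])
E
```

```text
{'time': 0.0, 'joint_positions': array([ 1.17890509e+00,  8.79592391e-02,  1.37219780e+00, -8.97180227e-06,
        1.68360197e+00, -1.03095140e-01]), 'qvel': array([ 0.00046575,  0.00044376, -0.00042347, -0.00180895, -0.00083922,
        0.00049917]), 'joint_torque': array([-1.30951554e-03, -3.40188503e+01, -3.02420104e+01,  7.16160913e-02,
        3.30342539e-02, -1.66884456e-04]), 'tool_pos': array([0.15644106, 0.52673065, 0.2057305 ]), 'ee_rot': array([-3.13943688e+00, -2.14075665e-04,  2.85279533e+00]), 'wrist_force': array([-0.64463584, -0.12648843,  0.28142614]), 'wrist_torque': array([ 0.01947501, -0.02177039, -0.07518443]), 'width': 0.09387087755138458}
[[474.07976558   0.         328.06916816]
 [  0.         474.07976558 235.4170548 ]
 [  0.           0.           1.        ]] -0.03703073507820142 [ 2.15577441 -2.15152009  0.17579531] [0.01434057 0.55146547 1.1719226 ]
[[558.31142678   0.         323.59444362]
 [  0.         558.31142678 238.43254966]
 [  0.           0.           1.        ]] 0.04751075041273652 [ 2.20827614 -0.36960691  0.154217  ] [-0.51465681  0.20367263  1.11744437]
```

View pics/top0.png

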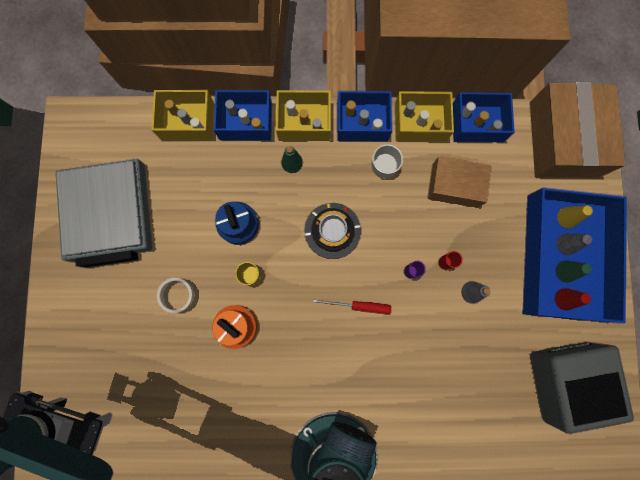

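View pics/side0.png

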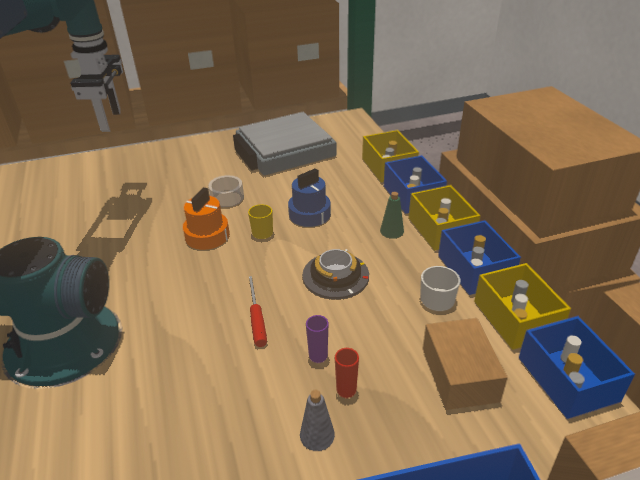

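Candidates, as top-view pixels:
- **Lid:** blue (236,222), or the orange look-alike (235,326). I choose blue.
- **Small cup:** red (450,260), or the purple look-alike (414,270). I choose red.
- **Middle cup:** yellow (249,273), or the white spare cup (388,162). I choose yellow.
- **Canister:** (333,229).

Next I measure these and check a close crop.

```bash
cat > h.py <<'E'
from bench import robot
import cv2, numpy as np
def undist(s,uv):
    K=s["mtx"];d=np.array([s["k1"],0,0,0,0.])
    return cv2.undistortPoints(np.float64(uv).reshape(-1,1,2),K,d).reshape(-1,2)
def onplane(s,uv,z):
    R=cv2.Rodrigues(s["rvec"])[0];t=s["tvec"].reshape(3)
    p=undist(s,uv);r=np.c_[p,np.ones(len(p))]@R;c=-R.T@t
    return c+r*((z-c[2])/r[:,2])[:,None]
def cloud(s):
    v,u=np.mgrid[:480,:640];p=undist(s,np.c_[u.ravel(),v.ravel()])
    R=cv2.Rodrigues(s["rvec"])[0];t=s["tvec"].reshape(3)
    d=s["depth"].ravel();X=np.c_[p*d[:,None],d]
    return ((X-t)@R).reshape(480,640,3)
def proj(s,X):
    return cv2.projectPoints(np.float64(X).reshape(-1,1,3),s["rvec"],s["tvec"],s["mtx"],np.array([s["k1"],0,0,0,0.]))[0].reshape(-1,2)
def hsv(s): return cv2.cvtColor(s["image"],cv2.COLOR_RGB2HSV)
E
cat > m.py <<'E'
from h import *
s=robot.snapshot("top");H=hsv(s);C=cloud(s);im=s["image"]
def roi(m,u,v,r):
    k=np.zeros_like(m);k[v-r:v+r,u-r:u+r]=m[v-r:v+r,u-r:u+r];return k
yel=cv2.inRange(H,(22,120,60),(34,255,255));red1=cv2.inRange(H,(0,170,40),(6,255,255))|cv2.inRange(H,(172,170,40),(180,255,255))
blu=cv2.inRange(H,(105,120,40),(125,255,255))
for n,m in(("yel",roi(yel,249,273,22)),("red",roi(red1,450,260,20)),("blu",roi(blu,236,222,28))):
    P=C[m>0];z=P[:,2]
    print(n,(m>0).sum(),np.percentile(z,[2,50,98]).round(4))
    for zt in np.unique(np.round(np.percentile(z,[95]),2)):
        Q=P[z>np.percentile(z,95)-0.006]
        (c,r)=cv2.minEnclosingCircle(np.float32(Q[:,:2]));print("  top",np.array(c).round(4),round(r,4),len(Q))
# canister rim
v,u=np.mgrid[:480,:640];near=(abs(u-333)<35)&(abs(v-229)<35)
P=C[near];Q=P[(P[:,2]>.044)&(P[:,2]<.056)];c,r=cv2.minEnclosingCircle(np.float32(Q[:,:2]));print("rim",c,r,len(Q))
Q=P[(P[:,2]>.004)&(P[:,2]<.014)];c,r=cv2.minEnclosingCircle(np.float32(Q[:,:2]));print("base",c,r,len(Q))
a=cv2.resize(im[190:270,290:375],None,fx=6,fy=6,interpolation=2)[:,:,::-1]
b=cv2.resize(im[190:300,205:285],None,fx=4.3,fy=4.3,interpolation=2)[:,:,::-1]
cv2.imwrite("pics/c1.png",np.hstack([a[:470],b[:470,:280]]))
a=cv2.resize(im[235:300,395:500],None,fx=6,fy=6,interpolation=2)[:,:,::-1];cv2.imwrite("pics/c2.png",a)
E
python3 m.py
```

```text
yel 460 [-0.0007  0.0119  0.0678]
  top [0.4531 0.2165] 0.0294 104
red 318 [0.0008 0.0584 0.0918]
  top [ 0.4874 -0.2907] 0.0218 69
blu 1082 [0.0318 0.0903 0.0972]
  top [0.4971 0.157 ] 0.1717 571
rim (0.5708497762680054, 0.0012739179655909538) 0.045264456421136856 144
base (0.5704686641693115, -0.0001721554872347042) 0.11711090058088303 1391
```

View pics/c1.png

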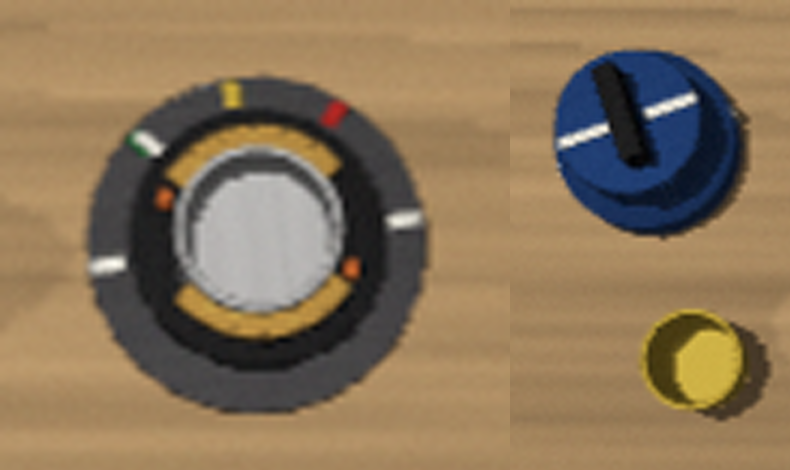

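View pics/c2.png

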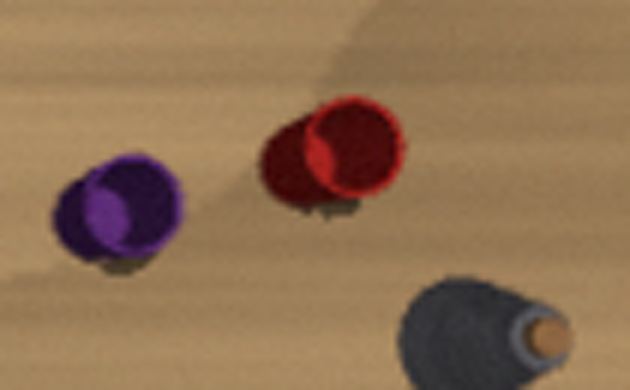

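The crops confirm the choices: blue lid with black bar and white stripes, yellow cup at (249,273), red cup at (450,260) with the purple one left of it. On the canister, the yellow mark is at (329,206) and the white marks at (308,234) and (357,227). Now precise poses.

```bash
cat > m2.py <<'E'
from h import *
s=robot.snapshot("top");H=hsv(s)
def cen(m,u,v,r):
    k=np.zeros_like(m);k[v-r:v+r,u-r:u+r]=m[v-r:v+r,u-r:u+r];ys,xs=np.nonzero(k);return np.c_[xs,ys].astype(float)
wh=cv2.inRange(H,(0,0,150),(180,70,255))
p1=onplane(s,[cen(wh,308,234,5).mean(0)],.0085)[0];p2=onplane(s,[cen(wh,357,227,5).mean(0)],.0085)[0]
y=onplane(s,[cen(cv2.inRange(H,(20,100,120),(34,255,255)),329,206,5).mean(0)],.0085)[0]
print("canister marks",p1,p2,"ctr",(p1+p2)/2,"yaw from y marks",np.degrees(np.arctan2(*(p1-p2)[[1,0]]))-90,"yel",y,np.degrees(np.arctan2(*(y-(p1+p2)/2)[[1,0]])))
def rim(m,u,v,r,z,R):
    k=np.zeros_like(m);k[v-r:v+r,u-r:u+r]=m[v-r:v+r,u-r:u+r]
    cs,_=cv2.findContours(k,cv2.RETR_EXTERNAL,cv2.CHAIN_APPROX_NONE);c=max(cs,key=cv2.contourArea).reshape(-1,2)
    P=onplane(s,c,z)[:,:2]
    from scipy.optimize import least_squares
    f=least_squares(lambda q:np.hypot(*(P-q[:2]).T)-q[2],[*P.mean(0),R],loss="soft_l1",f_scale=.001)
    return f.x
# yellow: whole silhouette foot hidden mostly
C=cloud(s)
yel=cv2.inRange(H,(20,120,40),(34,255,255));print("yel",rim(yel,249,273,22,.066,.0295))
red=cv2.inRange(H,(0,150,30),(8,255,255))|cv2.inRange(H,(172,150,30),(180,255,255))
top=((C[...,2]>.078)*255).astype(np.uint8)
print("red",rim(red&top,450,260,20,.090,.021))
red2=cv2.inRange(H,(0,180,130),(8,255,255))|cv2.inRange(H,(172,180,130),(180,255,255))
print("red bright",rim(red2,450,260,20,.090,.021))
# purple, as neighbour
pu=cv2.inRange(H,(125,80,30),(160,255,255));print("pur",rim(pu&top,414,270,20,.09,.021))
bk=cv2.inRange(H,(0,0,0),(180,255,60));
k=cen(bk&(((C[...,2]>.11)*255).astype(np.uint8)),233,217,22)
P=onplane(s,k,.125)[:,:2];r=cv2.minAreaRect(np.float32(P));print("bar rect",r,np.degrees(0)); 
b=cv2.boxPoints(r);print(b)
m=P.mean(0);w,V=np.linalg.eigh(np.cov((P-m).T));print("bar mean",m,"axis",np.degrees(np.arctan2(V[1,1],V[0,1])))
st=cen(wh,236,217,24);st=onplane(s,st,.093)[:,:2];m=st.mean(0);w,V=np.linalg.eigh(np.cov((st-m).T));print("stripe",m,len(st),np.degrees(np.arctan2(V[1,1],V[0,1])))
bl=cv2.inRange(H,(105,120,30),(125,255,255));t2=((C[...,2]>.08)*255).astype(np.uint8)
print("lid top disc",rim((bl|wh|bk)&t2,236,217,25,.093,.042))
E
python3 m2.py
cat > sidecheck.py <<'E'
from h import *
s=robot.snapshot("side");im=s["image"].copy()
def circ(c,r,z,col):
    a=np.linspace(0,2*np.pi,60);X=np.c_[c[0]+r*np.cos(a),c[1]+r*np.sin(a),0*a+z]
    cv2.polylines(im,[np.int32(proj(s,X)*1).reshape(-1,1,2)],True,col,1)
circ((.4531,.2165),.0295,.066,(0,255,255));circ((.4874,-.2907),.021,.09,(0,255,255));circ((.5705,0),.0325,.05,(0,255,255))
cv2.imwrite("pics/sc.png",cv2.resize(im[170:410,230:390],None,fx=2.5,fy=2.5)[:,:,::-1])
E
python3 sidecheck.py
```

```text
canister marks [0.5604747  0.06936736 0.0085    ] [ 0.5811839  -0.06155756  0.0085    ] ctr [0.5708293 0.0039049 0.0085   ] yaw from y marks 8.988360561855032 yel [0.63714095 0.01531567 0.0085    ] 9.763718609488917
yel [0.45233965 0.21534669 0.02983842]
red [ 0.48624446 -0.29000117  0.02020255]
red bright [ 0.48144133 -0.27720745  0.0074824 ]
pur [ 0.46232352 -0.19828236  0.01998828]
bar rect ((0.5762156248092651, 0.24824436008930206), (0.07668635994195938, 0.018157336860895157), 15.103358268737793) 0.0
[[0.5368314  0.24701868]
 [0.54156244 0.22948855]
 [0.6155999  0.24947004]
 [0.6108688  0.26700017]]
bar mean [0.58501619 0.25032851] axis -160.50730686795578
stripe [0.58711461 0.2536895 ] 58 109.74255036665005
lid top disc [0.58540486 0.25069602 0.04106315]
```

View pics/sc.png

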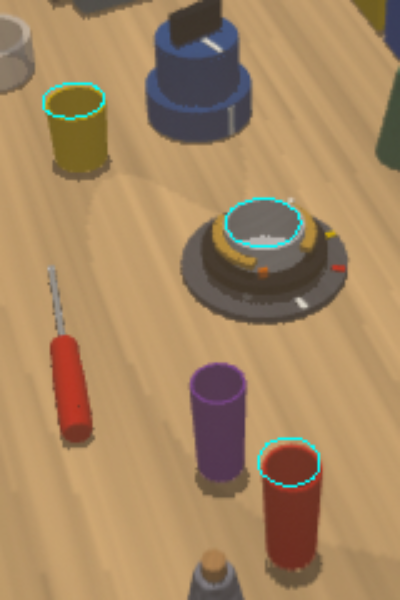

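```bash
python3 -m inch '[{"linear":[0.4,-0.4,0],"twist":0.1,"gripper":1},{"linear":[0.7,-0.7,0],"twist":0.2,"gripper":1},{"linear":[1,-1,0],"twist":0.3,"gripper":1},{"linear":[1,-1,0],"twist":0.43,"gripper":1}]'
python3 -m inch '[{"linear":[0.3,-0.3,0],"twist":0,"gripper":1},{"linear":[0.6,-0.6,0],"twist":0,"gripper":1},{"linear":[0.9,-0.9,0],"twist":0,"gripper":1},{"linear":[1,-1,0],"twist":0,"gripper":1}]'
python3 -m inch '[{"linear":[0.3,-0.3,0],"twist":0,"gripper":1},{"linear":[0.6,-0.6,0],"twist":0,"gripper":1},{"linear":[0.9,-0.9,0],"twist":0,"gripper":1},{"linear":[0.96,-1,0],"twist":0,"gripper":1},{"linear":[0.96,-1,0],"twist":0,"gripper":1}]'
```

```text
time: 0.58
tool_pos: [0.2591, 0.4243, 0.2069]
ee_rot: [-3.14, 0.001, -2.99]
wrist_force: [0.5, 0.1, -0.2]
width: 0.0939
time: 0.92
tool_pos: [0.3594, 0.3239, 0.2068]
ee_rot: [-3.14, 0.001, -2.997]
wrist_force: [0.3, -0.4, 0.6]
width: 0.0941
time: 1.33
tool_pos: [0.4545, 0.2243, 0.2063]
ee_rot: [-3.14, -0.001, -2.998]
wrist_force: [-0.9, 0.6, -0.4]
width: 0.0942
```

```bash
python3 -m inch '[{"linear":[-0.02,-0.09,-0.1],"twist":0,"gripper":1},{"linear":[-0.02,-0.09,-0.4],"twist":0,"gripper":1},{"linear":[-0.02,-0.09,-0.7],"twist":0,"gripper":1},{"linear":[-0.02,-0.09,-0.9],"twist":0,"gripper":1},{"linear":[-0.02,-0.09,-0.9],"twist":0,"gripper":1},{"linear":[-0.02,-0.09,-0.9],"twist":0,"gripper":1}]'
python3 - <<'E'
from h import *
s=robot.snapshot("side");cv2.imwrite("pics/s1.png",s["image"][120:320,180:440,::-1].repeat(3,0).repeat(3,1))
print(robot.get_obs()["tool_pos"])
E
```

```text
time: 1.83
tool_pos: [0.4493, 0.2187, 0.1161]
ee_rot: [-3.142, -0.003, -2.991]
wrist_force: [0.2, 0.3, 0.4]
width: 0.0941
[0.45056782 0.21905155 0.11779836]
```

View pics/s1.png

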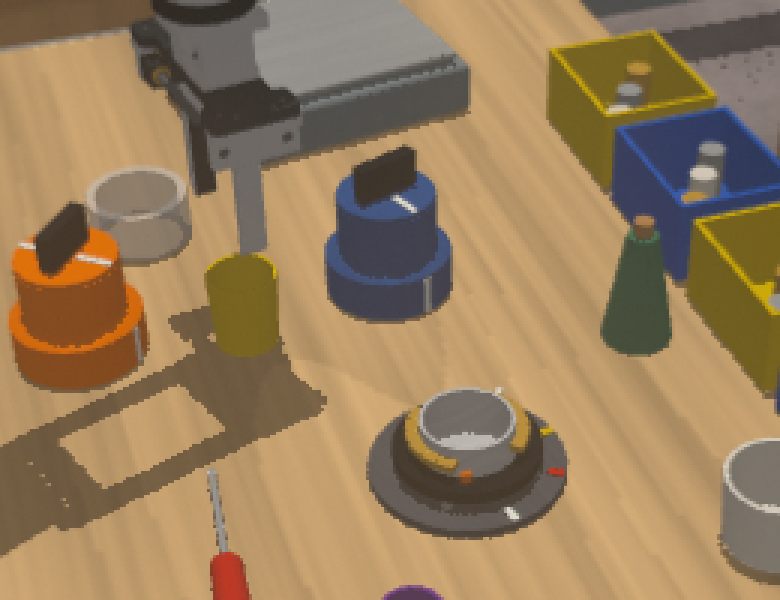

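The gripper straddles the yellow cup, with the near finger at (250,240) in the crop. I descend and grip.

```bash
python3 -m inch '[{"linear":[0.02,-0.03,-0.2],"twist":0,"gripper":1},{"linear":[0.02,-0.03,-0.4],"twist":0,"gripper":1},{"linear":[0.02,-0.03,-0.53],"twist":0,"gripper":1},{"linear":[0.02,-0.03,-0.53],"twist":0,"gripper":1},{"linear":[0.02,-0.03,-0.53],"twist":0,"gripper":0.7},{"linear":[0.02,-0.03,-0.53],"twist":0,"gripper":0.4},{"linear":[0.02,-0.03,-0.53],"twist":0,"gripper":0.4},{"linear":[0.02,-0.03,-0.53],"twist":0,"gripper":0.4},{"linear":[0.02,-0.03,-0.53],"twist":0,"gripper":0.4}]'
```

```text
time: 2.63
tool_pos: [0.4533, 0.2155, 0.0651]
ee_rot: [3.141, 0.002, -2.992]
wrist_force: [-0.1, 0.6, 0.7]
width: 0.064
```

```bash
python3 -m inch '[{"linear":[0,0,0],"twist":0,"gripper":0.3},{"linear":[0,0,0],"twist":0,"gripper":0.3},{"linear":[0,0,0],"twist":0,"gripper":0.3},{"linear":[0,0,0.2],"twist":0,"gripper":0.3},{"linear":[0,0,0.5],"twist":0,"gripper":0.3},{"linear":[0,0,0.8],"twist":0,"gripper":0.3},{"linear":[0,0,0.8],"twist":0,"gripper":0.3}]'
python3 -m inch '[{"linear":[0.2,-0.3,0],"twist":0,"gripper":0.3},{"linear":[0.4,-0.6,0],"twist":0,"gripper":0.3},{"linear":[0.6,-0.9,0],"twist":0,"gripper":0.3},{"linear":[0.6,-1,0],"twist":0,"gripper":0.3}]'
python3 -m inch '[{"linear":[0.2,-0.3,0],"twist":0,"gripper":0.3},{"linear":[0.4,-0.6,0],"twist":0,"gripper":0.3},{"linear":[0.58,-0.9,0],"twist":0,"gripper":0.3},{"linear":[0.58,-1,0],"twist":0,"gripper":0.3},{"linear":[0.58,-1,0],"twist":0,"gripper":0.3},{"linear":[0.58,-1,0],"twist":0,"gripper":0.3},{"linear":[0.58,-1,0],"twist":0,"gripper":0.3}]'
python3 - <<'E'
from h import *
for n in("side","top"):
    s=robot.snapshot(n);cv2.imwrite(f"pics/{n}2.png",s["image"][:,:,::-1])
    C=cloud(s);H=hsv(s)
    m=cv2.inRange(H,(20,120,40),(34,255,255))>0
    m&=(abs(C[...,0]-.571)<.06)&(abs(C[...,1])<.06)&(C[...,2]>.07)&(C[...,2]<.2)
    P=C[m];print(n,m.sum(),P.min(0),P.max(0))
print(robot.get_obs()["tool_pos"])
E
```

```text
time: 3.22
tool_pos: [0.456, 0.2163, 0.1504]
ee_rot: [3.14, 0.011, -2.992]
wrist_force: [0.6, 0.6, 0.3]
width: 0.0573
time: 3.55
tool_pos: [0.5148, 0.1115, 0.1427]
ee_rot: [-3.139, -0.0, -2.996]
wrist_force: [-0.1, -1.0, -0.9]
width: 0.0568
time: 4.13
tool_pos: [0.5697, 0.0166, 0.1435]
ee_rot: [3.14, -0.001, -2.991]
wrist_force: [0.6, 0.2, -0.1]
width: 0.0571
side 767 [ 0.5412766  -0.01724156  0.07823956] [0.5993175  0.04493208 0.14753964]
top 155 [ 0.54133577 -0.00845785  0.07855114] [0.57175217 0.04087376 0.14810725]
[0.56996537 0.01683338 0.14390264]
```

View pics/side2.png

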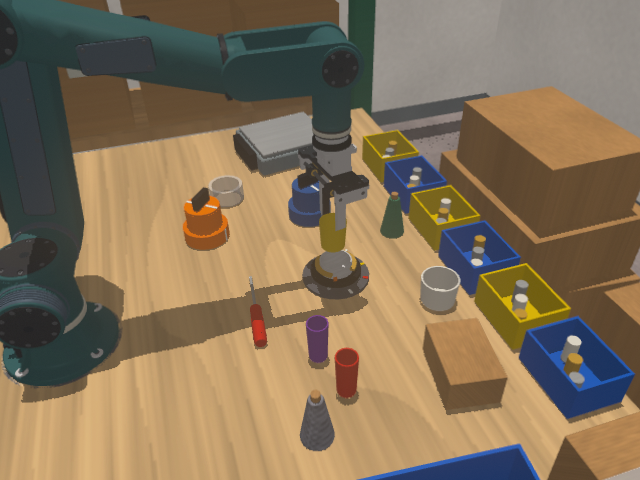

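```bash
python3 -m inch '[{"linear":[0.01,-0.13,0],"twist":0,"gripper":0.3},{"linear":[0.01,-0.13,0],"twist":0,"gripper":0.3},{"linear":[0.01,-0.13,0],"twist":0,"gripper":0.3},{"linear":[0.01,-0.13,-0.2],"twist":0,"gripper":0.3},{"linear":[0.01,-0.13,-0.35],"twist":0,"gripper":0.3},{"linear":[0.01,-0.13,-0.4],"twist":0,"gripper":0.3},{"linear":[0.01,-0.13,-0.4],"twist":0,"gripper":0.3}]'
python3 - <<'E'
from h import *
s=robot.snapshot("side");cv2.imwrite("pics/s3.png",s["image"][160:320,240:440,::-1].repeat(4,0).repeat(4,1))
print(robot.get_obs()["tool_pos"],robot.get_obs()["wrist_force"])
E
```

```text
time: 4.82
tool_pos: [0.5703, 0.0025, 0.102]
ee_rot: [3.14, -0.004, -2.992]
wrist_force: [-0.3, 0.0, -0.6]
width: 0.0569
[0.57118461 0.00239514 0.103361  ] [-0.42822699 -0.19392535 -0.17192259]
```

View pics/s3.png

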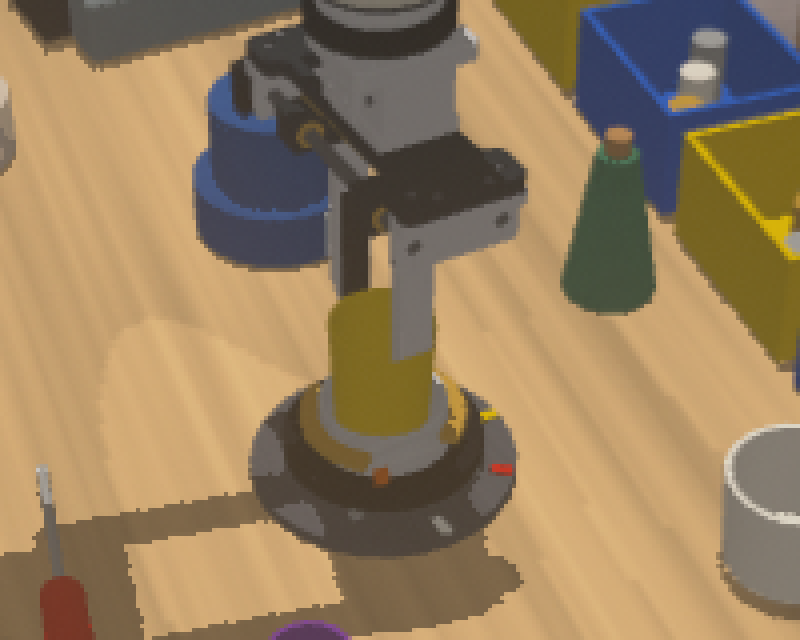

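```bash
python3 -m inch '[{"linear":[0,0.01,-0.1],"twist":0,"gripper":0.3},{"linear":[0,0.01,-0.18],"twist":0,"gripper":0.3},{"linear":[0,0.01,-0.23],"twist":0,"gripper":0.3},{"linear":[0,0.01,-0.25],"twist":0,"gripper":0.3},{"linear":[0,0.01,-0.26],"twist":0,"gripper":0.3},{"linear":[0,0.01,-0.26],"twist":0,"gripper":0.3}]'
```

```text
time: 5.37
tool_pos: [0.5716, 0.0032, 0.0777]
ee_rot: [3.141, -0.0, -2.992]
wrist_force: [0.6, 0.4, -0.5]
width: 0.0571
```

```bash
python3 -m inch '[{"linear":[0,0,-0.02],"twist":0,"gripper":0.3},{"linear":[0,0,-0.02],"twist":0,"gripper":0.75},{"linear":[0,0,-0.02],"twist":0,"gripper":0.85},{"linear":[0,0,-0.02],"twist":0,"gripper":0.85},{"linear":[0,0,0.2],"twist":0,"gripper":0.85},{"linear":[0,0,0.6],"twist":0,"gripper":0.85},{"linear":[0,0,1],"twist":0,"gripper":0.85},{"linear":[0,0,1],"twist":0,"gripper":0.85}]'
python3 -m inch '[{"linear":[-0.2,-0.4,0.2],"twist":0,"gripper":0.85},{"linear":[-0.3,-0.8,0.2],"twist":0,"gripper":0.7},{"linear":[-0.3,-1,0.2],"twist":0,"gripper":0.7},{"linear":[-0.3,-1,0.2],"twist":0,"gripper":0.7}]'
python3 -m inch '[{"linear":[-0.2,-0.4,0],"twist":0,"gripper":0.7},{"linear":[-0.3,-0.8,0],"twist":0,"gripper":0.7},{"linear":[-0.3,-1,0],"twist":0,"gripper":0.7},{"linear":[-0.3,-1,0],"twist":0,"gripper":0.7}]'
python3 - <<'E'
from h import *
s=robot.snapshot("top");cv2.imwrite("pics/t4.png",s["image"][130:370,200:520,::-1].repeat(2,0).repeat(2,1))
s=robot.snapshot("side");cv2.imwrite("pics/s4.png",s["image"][190:450,230:440,::-1].repeat(2,0).repeat(2,1))
E
```

```text
time: 6.03
tool_pos: [0.576, 0.0028, 0.188]
ee_rot: [-3.138, 0.016, -2.992]
wrist_force: [0.9, -0.2, 1.7]
width: 0.0802
time: 6.37
tool_pos: [0.5413, -0.1013, 0.1987]
ee_rot: [-3.138, 0.001, -2.998]
wrist_force: [0.3, -1.0, -0.2]
width: 0.0661
time: 6.7
tool_pos: [0.511, -0.2003, 0.1975]
ee_rot: [-3.14, -0.001, -2.997]
wrist_force: [-0.1, 0.6, -0.3]
width: 0.0661
```

View pics/t4.png

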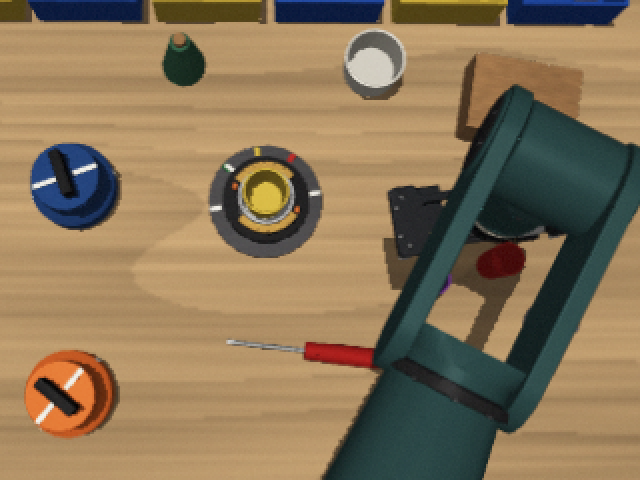

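View pics/s4.png

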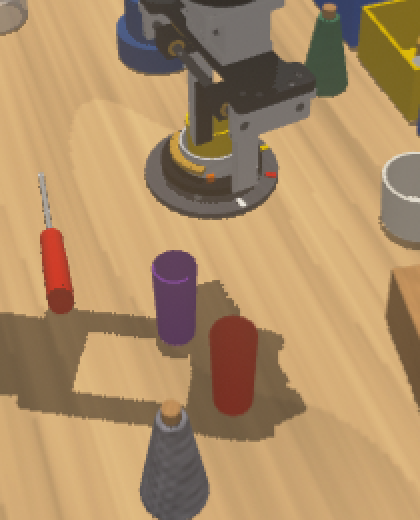

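Yellow stands in the canister at (266,192) in the top crop. On to the red cup.

```bash
python3 -m inch '[{"linear":[-0.1,-0.4,0],"twist":0,"gripper":0.7},{"linear":[-0.2,-0.8,0],"twist":0,"gripper":0.7},{"linear":[-0.24,-0.9,0],"twist":0,"gripper":0.7},{"linear":[-0.24,-0.9,-0.2],"twist":0,"gripper":0.7},{"linear":[-0.24,-0.9,-0.5],"twist":0,"gripper":0.7},{"linear":[-0.24,-0.9,-0.6],"twist":0,"gripper":0.7},{"linear":[-0.24,-0.9,-0.6],"twist":0,"gripper":0.7}]'
python3 - <<'E'
from h import *
s=robot.snapshot("side");cv2.imwrite("pics/s5.png",s["image"][250:450,240:440,::-1].repeat(3,0).repeat(3,1))
P=cloud(s);H=hsv(s)
red=(cv2.inRange(H,(0,150,30),(6,255,255))|cv2.inRange(H,(174,150,30),(180,255,255)))>0
m=red&(P[...,2]>.06)&(abs(P[...,0]-.487)<.05)&(abs(P[...,1]+.29)<.05);Q=P[m];print(np.percentile(Q,[1,99],axis=0),len(Q))
print(robot.get_obs()["tool_pos"])
E
```

```text
time: 7.38
tool_pos: [0.4863, -0.2839, 0.1339]
ee_rot: [3.135, -0.005, -2.991]
wrist_force: [-0.1, -0.5, -0.7]
width: 0.0656
[[ 0.46708231 -0.31577544  0.06048202]
 [ 0.50491664 -0.27612818  0.09146133]] 487
[ 0.48728477 -0.28478861  0.13631786]
```

View pics/s5.png

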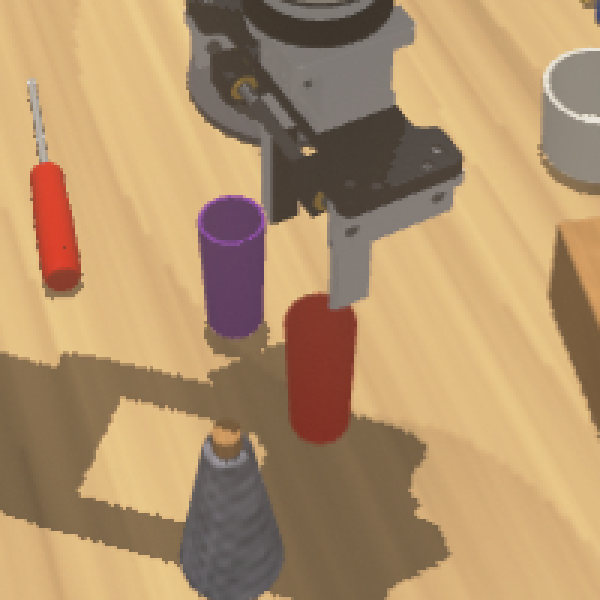

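```bash
python3 -m inch '[{"linear":[0,-0.07,0],"twist":0,"gripper":0.7},{"linear":[0,-0.07,-0.1],"twist":0,"gripper":0.7},{"linear":[0,-0.07,-0.3],"twist":0,"gripper":0.7},{"linear":[0,-0.07,-0.45],"twist":0,"gripper":0.7},{"linear":[0,-0.07,-0.47],"twist":0,"gripper":0.7},{"linear":[0,-0.07,-0.47],"twist":0,"gripper":0.4},{"linear":[0,-0.07,-0.47],"twist":0,"gripper":0.2},{"linear":[0,-0.07,-0.47],"twist":0,"gripper":0.2},{"linear":[0,-0.07,-0.47],"twist":0,"gripper":0.2},{"linear":[0,-0.07,-0.47],"twist":0,"gripper":0.2}]'
python3 -m inch '[{"linear":[0,0,0],"twist":0,"gripper":0.2},{"linear":[0,0,0.2],"twist":0,"gripper":0.2},{"linear":[0,0,0.5],"twist":0,"gripper":0.2},{"linear":[0,0,0.9],"twist":0,"gripper":0.2},{"linear":[0,0,1],"twist":0,"gripper":0.2},{"linear":[0,0,1],"twist":0,"gripper":0.2}]'
```

```text
time: 8.27
tool_pos: [0.4882, -0.2942, 0.0921]
ee_rot: [-3.14, 0.002, -2.992]
wrist_force: [-0.1, -1.3, -0.5]
width: 0.0357
time: 8.77
tool_pos: [0.4897, -0.2953, 0.1963]
ee_rot: [-3.134, 0.007, -2.992]
wrist_force: [0.1, -0.5, 0.4]
width: 0.0188
```

Run:
```python
from h import *
s=robot.snapshot("side");cv2.imwrite("pics/s6.png",s["image"][210:450,220:440,::-1].repeat(3,0).repeat(3,1)[:600])
s=robot.snapshot("top");cv2.imwrite("pics/t6.png",s["image"][180:340,340:560,::-1].repeat(3,0).repeat(3,1))
```

```text
(no output)
```

View pics/s6.png

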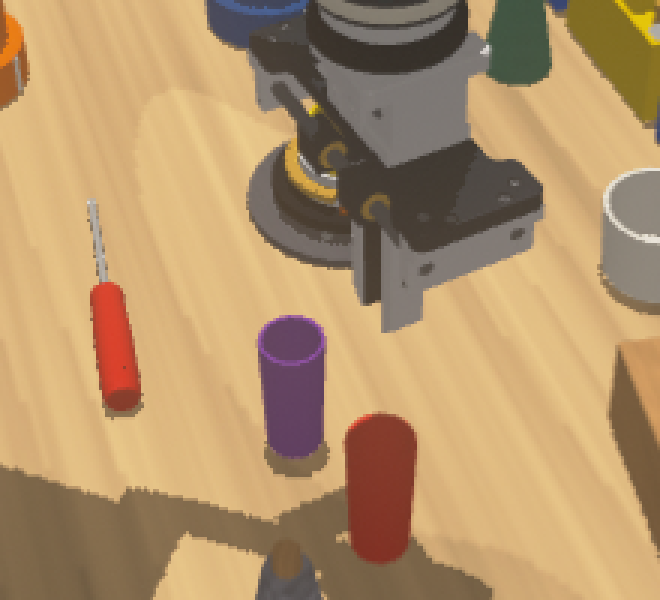

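View pics/t6.png

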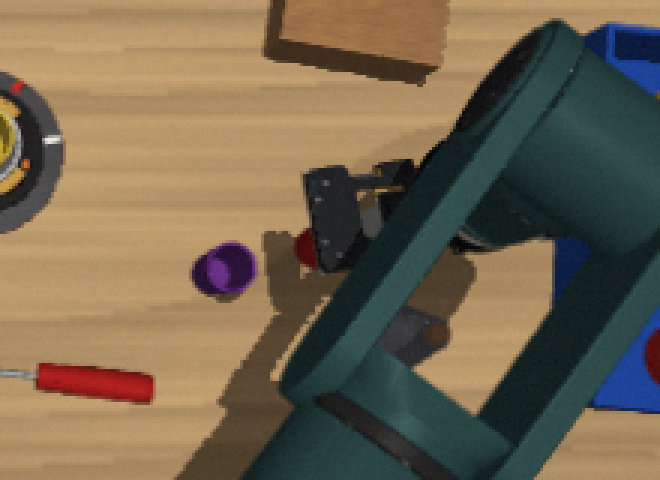

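Run:
```python
from h import *
s=robot.snapshot("side");o=robot.get_obs();t=o["tool_pos"];print(t,o["ee_rot"],o["width"])
print("tip px",proj(s,[t-[0,0,.022],t+[.0,-.01,-.022],t+[0,.01,-.022]]))
print("cup top/bot",proj(s,[[.4865,-.29,.09],[.4865,-.29,0]]))
H=hsv(s);C=cloud(s)
red=(cv2.inRange(H,(0,150,30),(6,255,255))|cv2.inRange(H,(174,150,30),(180,255,255)))
red[:330]=0;n,l,st,c=cv2.connectedComponentsWithStats(red);i=1+np.argmax(st[1:,4]);print(st[i],c[i])
Q=C[l==i]
for a in np.arange(0,.1,.01):
    q=Q[(Q[:,2]>a)&(Q[:,2]<a+.01)];print(round(a,2),len(q),q.min(0).round(4) if len(q) else '',q.max(0).round(4) if len(q) else '')
# plane ray
xs=np.nonzero((l==i).any(0))[0];print(xs.min(),xs.max())
for v in(370,385):
    r=np.nonzero(l[v]==i)[0];print(v,r.min(),r.max())
m=(C[...,0]>.44)&(C[...,0]<.54)&(C[...,1]<-.25)&(C[...,1]>-.34)&(C[...,2]>.15)&(C[...,2]<.22);print(np.percentile(C[m],[1,99],axis=0))
```

```text
[ 0.48699901 -0.29324942  0.18900637] [ 3.13945642e+00 -1.95229518e-03 -2.99239561e+00] 0.019167577656819396
tip px [[346.2512281  324.48339051]
 [348.40394033 328.79877782]
 [344.13441142 320.24023773]]
cup top/bot [[345.07105374 354.39119961]
 [344.86561185 387.2930761 ]]
[335 348  24  50 964] [346.25414938 371.75311203]
0.0 47 [ 0.469  -0.315   0.0021] [ 0.4999 -0.2951  0.0099]
0.01 73 [ 0.4687 -0.315   0.0101] [ 0.5033 -0.2968  0.02  ]
0.02 63 [ 0.4681 -0.314   0.0202] [ 0.502  -0.2934  0.0299]
0.03 75 [ 0.4678 -0.3143  0.0302] [ 0.5005 -0.2943  0.04  ]
0.04 80 [ 0.4673 -0.3151  0.04  ] [ 0.5003 -0.2771  0.05  ]
0.05 107 [ 0.4672 -0.316   0.0501] [ 0.5018 -0.2754  0.06  ]
0.06 142 [ 0.4675 -0.3157  0.0601] [ 0.5043 -0.2756  0.07  ]
0.07 159 [ 0.4668 -0.3164  0.07  ] [ 0.5048 -0.2749  0.0799]
0.08 182 [ 0.4668 -0.3169  0.0802] [ 0.5062 -0.2747  0.09  ]
0.09 31 [ 0.4668 -0.3156  0.09  ] [ 0.5051 -0.2765  0.093 ]
335 358
370 336 357
385 337 356
[[ 0.47482423 -0.31883764  0.1888407 ]
 [ 0.49851624 -0.27612784  0.21953325]]
```

Run:
```python
from h import *
for n in("side","top"):
    s=robot.snapshot(n);t=robot.get_obs()["tool_pos"];C=cloud(s);im=s["image"]
    print(n,t, (s["depth"]==0).sum())
    if n=="side":
        for v in range(296,326,3): 
            for u in (350,): print(v,u,C[v,u].round(4),im[v,u])
s=robot.snapshot("side");im=s["image"].copy()
for dz in(0,-.022):
    for dy in(-.022,.022):
        p=proj(s,[t+[0,dy,dz]])[0];cv2.circle(im,tuple(int(x) for x in p.round()),1,(0,255,0),-1)
cv2.imwrite("pics/s7.png",cv2.resize(im[260:400,290:410],None,fx=5,fy=5,interpolation=0)[:600,:,::-1][:600])
```

```text
side [ 0.48667609 -0.29307213  0.18825518] 1252
296 350 [ 0.4837 -0.3169  0.2535] [130 123 118]
299 350 [ 0.4843 -0.3155  0.2458] [131 124 118]
302 350 [ 0.4837 -0.3173  0.2414] [130 123 117]
305 350 [ 0.4837 -0.3173  0.2351] [131 123 117]
308 350 [ 0.4842 -0.3164  0.2276] [132 124 119]
311 350 [ 0.4847 -0.3153  0.2199] [132 123 118]
314 350 [ 0.4835 -0.3184  0.2168] [133 124 118]
317 350 [ 0.4846 -0.3159  0.2073] [132 124 119]
320 350 [ 0.4843 -0.3167  0.2015] [132 124 118]
323 350 [ 5.509e-01 -1.455e-01  4.000e-04] [226 191 133]
top [ 0.4866285  -0.29303507  0.18809253] 1211
```

View pics/s7.png

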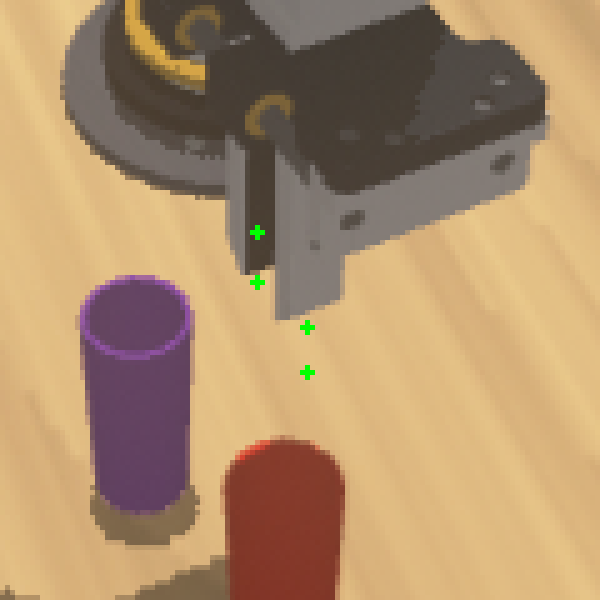

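Run:
```python
from h import *
s=robot.snapshot("side");o=robot.get_obs();print(o["joint_positions"],o["tool_pos"])
def p(x): return proj(s,[x])[0].round(1)
# s3: crop (240,160)x4 tip near outer lower corners (392,362),(434,350)
print("s3 obs",[240+410/4,160+356/4],"exp",p([.571,.0025-.0285-.0125,.1034-.022]))
print("s5 obs",[240+347/3,250+305/3],"exp",p([.487,-.2845-.033-.0125,.1363-.022]))
print("s1 obs",[180+253/3,120+250/3],"exp",p([.4505,.219-.047-.0125,.1178-.022]))
print("start-> side0 obs (103,131)", "exp",p([.157,.527-.05,.206-.022]))
```

```text
[-6.41811324e-01  1.35319975e-01  1.35398862e+00  6.34336849e-05
  1.65640495e+00 -2.36176349e+00] [ 0.48684733 -0.2931636   0.18857997]
s3 obs [342.5, 249.0] exp [341.4 258.6]
s5 obs [355.6666666666667, 351.6666666666667] exp [353.9 362.5]
s1 obs [264.3333333333333, 203.33333333333331] exp [262.8 213. ]
start-> side0 obs (103,131) exp [114.3 137.7]
```

```bash
python3 - <<'E'
from h import *
s=robot.snapshot("side")
for z in(.06,.08,.1,.105,.11,.12,.13): print(z,proj(s,[[.571,.0025,z],[.571,.0025-.041,z],[.571,.0025-.0295,z]]).round(1).tolist())
C=cloud(s);H=hsv(s)
m=(cv2.inRange(H,(20,120,40),(34,255,255))>0)&(abs(C[...,0]-.571)<.034)&(abs(C[...,1]-.003)<.034)&(C[...,2]>.03);print("yellow z now",np.percentile(C[m],[1,50,99],axis=0))
s=robot.snapshot("top");C=cloud(s);H=hsv(s)
m=(cv2.inRange(H,(20,120,40),(34,255,255))>0)&(abs(C[...,0]-.571)<.034)&(abs(C[...,1]-.003)<.034);print("top yellow z now",np.percentile(C[m],[1,50,99],axis=0))
E
python3 -c "
import cv2
a=cv2.imread('pics/side2.png')[180:280,290:380];cv2.imwrite('pics/s8.png',cv2.resize(a,None,fx=6,fy=6,interpolation=0))"
```

```text
0.06 [[335.0, 254.7], [341.4, 266.3], [339.6, 262.9]]
0.08 [[334.9, 247.5], [341.4, 259.1], [339.6, 255.8]]
0.1 [[334.9, 240.3], [341.4, 251.7], [339.5, 248.4]]
0.105 [[334.9, 238.4], [341.4, 249.9], [339.5, 246.6]]
0.11 [[334.8, 236.6], [341.4, 248.0], [339.5, 244.7]]
0.12 [[334.8, 232.8], [341.4, 244.2], [339.5, 241.0]]
0.13 [[334.8, 229.1], [341.4, 240.4], [339.5, 237.2]]
yellow z now [[ 0.53718992 -0.03040179  0.03696937]
 [ 0.54523701 -0.02144976  0.04317363]
 [ 0.55407179  0.02038129  0.0783597 ]]
top yellow z now [[ 0.53969786 -0.02520846  0.00994829]
 [ 0.57941697  0.00461585  0.03169574]
 [ 0.60240821  0.03351212  0.08129801]]
```

View pics/s8.png

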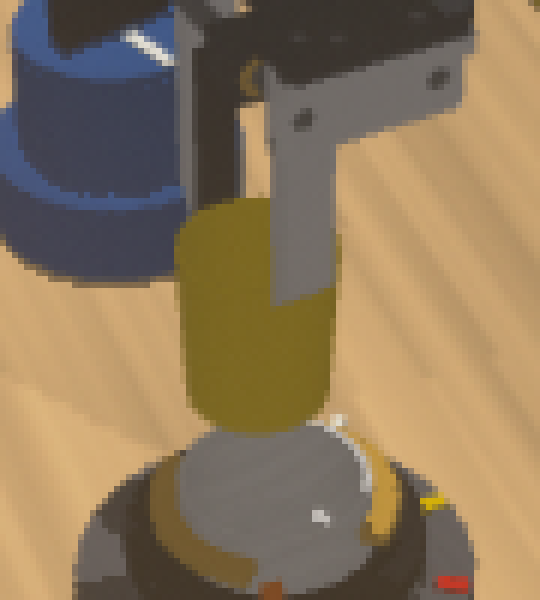

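The pictures show that the fingertips stand at about the reported TCP height, roughly 22 mm higher than the nominal tool data puts them. The red grasp therefore closed just above the rim and the cup did not move. I use the observed offset and go deeper.

```bash
python3 -m inch '[{"linear":[0,0,0],"twist":0,"gripper":0.7},{"linear":[0,0,0],"twist":0,"gripper":0.7},{"linear":[0,0,0],"twist":0,"gripper":0.7},{"linear":[0,0,0],"twist":0,"gripper":0.7},{"linear":[0,0,-0.3],"twist":0,"gripper":0.7},{"linear":[0,0,-0.6],"twist":0,"gripper":0.7},{"linear":[0,0,-0.8],"twist":0,"gripper":0.7},{"linear":[0,0,-0.8],"twist":0,"gripper":0.7},{"linear":[0,0,-0.8],"twist":0,"gripper":0.7}]'
python3 - <<'E'
from h import *
s=robot.snapshot("side");im=s["image"]
cv2.imwrite("pics/s9.png",cv2.resize(im[270:400,290:410],None,fx=5,fy=5,interpolation=0)[:600,:,::-1]);print(robot.get_obs()["tool_pos"])
E
```

```text
time: 9.97
tool_pos: [0.487, -0.2933, 0.1099]
ee_rot: [3.139, -0.002, -2.992]
wrist_force: [-0.3, 0.1, 0.4]
width: 0.0658
[ 0.48802509 -0.29401721  0.11181596]
```

View pics/s9.png

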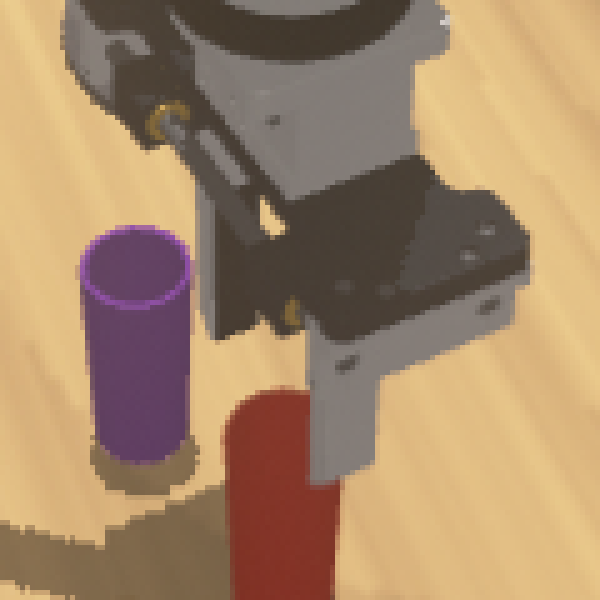

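```bash
python3 -m inch '[{"linear":[0,0,-0.15],"twist":0,"gripper":0.7},{"linear":[0,0,-0.35],"twist":0,"gripper":0.7},{"linear":[0,0,-0.43],"twist":0,"gripper":0.7},{"linear":[0,0,-0.43],"twist":0,"gripper":0.7},{"linear":[0,0,-0.43],"twist":0,"gripper":0.2},{"linear":[0,0,-0.43],"twist":0,"gripper":0.2},{"linear":[0,0,-0.43],"twist":0,"gripper":0.2},{"linear":[0,0,-0.43],"twist":0,"gripper":0.2},{"linear":[0,0,-0.43],"twist":0,"gripper":0.2},{"linear":[0,0,-0.43],"twist":0,"gripper":0.2}]'
```

```text
time: 10.85
tool_pos: [0.4883, -0.2941, 0.0692]
ee_rot: [-3.14, 0.002, -2.992]
wrist_force: [-0.7, 1.7, 3.5]
width: 0.0414
```

```bash
python3 -m inch '[{"linear":[0,0,0],"twist":0,"gripper":0.2},{"linear":[0,0,0.2],"twist":0,"gripper":0.2},{"linear":[0,0,0.5],"twist":0,"gripper":0.2},{"linear":[0,0,0.8],"twist":0,"gripper":0.2},{"linear":[0,0,1],"twist":0,"gripper":0.2},{"linear":[0,0,1],"twist":0,"gripper":0.2}]'
python3 -m inch '[{"linear":[0.05,0.1,0.1],"twist":0,"gripper":0.2},{"linear":[0.15,0.4,0.2],"twist":0,"gripper":0.2},{"linear":[0.25,0.7,0.2],"twist":0,"gripper":0.2},{"linear":[0.28,1,0.2],"twist":0,"gripper":0.2},{"linear":[0.28,1,0.2],"twist":0,"gripper":0.2}]'
python3 -m inch '[{"linear":[0.1,0.3,0],"twist":0,"gripper":0.2},{"linear":[0.2,0.6,0],"twist":0,"gripper":0.2},{"linear":[0.28,0.9,0],"twist":0,"gripper":0.2},{"linear":[0.28,1,0],"twist":0,"gripper":0.2},{"linear":[0.28,1,0],"twist":0,"gripper":0.2}]'
python3 -m inch '[{"linear":[0.1,0.3,0],"twist":0,"gripper":0.2},{"linear":[0.2,0.6,0],"twist":0,"gripper":0.2},{"linear":[0.28,0.9,0],"twist":0,"gripper":0.2},{"linear":[0.28,0.96,0],"twist":0,"gripper":0.2},{"linear":[0.28,0.96,0],"twist":0,"gripper":0.2},{"linear":[0.28,0.96,0],"twist":0,"gripper":0.2},{"linear":[0.28,0.96,0],"twist":0,"gripper":0.2}]'
cat > red.py <<'E'
from h import *
import sys
for n in("side","top"):
    s=robot.snapshot(n);im=s["image"];cv2.imwrite(f"pics/{n}{sys.argv[1]}.png",cv2.resize(im[160:300,270:400],None,fx=5,fy=5,interpolation=0)[:600,:,::-1])
    C=cloud(s);H=hsv(s)
    near=(abs(C[...,0]-.571)<.06)&(abs(C[...,1])<.06)
    red=((cv2.inRange(H,(0,150,30),(5,255,255))|cv2.inRange(H,(174,150,30),(180,255,255)))>0)&near&(C[...,2]>.04)
    yl=(cv2.inRange(H,(20,120,40),(34,255,255))>0)&near&(C[...,2]>.05)
    for k,m in(("red",red),("yel",yl)):
        if m.sum()>5: print(n,k,m.sum(),np.percentile(C[m],[2,98],axis=0).round(4).tolist())
print(robot.get_obs()["tool_pos"])
E
python3 red.py a
```

```text
time: 11.35
tool_pos: [0.4898, -0.2955, 0.1733]
ee_rot: [-3.135, 0.007, -2.992]
wrist_force: [0.1, 0.1, -0.1]
width: 0.0413
time: 11.77
tool_pos: [0.5156, -0.1878, 0.1858]
ee_rot: [3.136, -0.002, -2.987]
wrist_force: [-1.0, -0.1, -0.7]
width: 0.0408
time: 12.18
tool_pos: [0.5429, -0.0912, 0.1859]
ee_rot: [3.14, -0.003, -2.988]
wrist_force: [-0.3, 0.6, -0.5]
width: 0.0409
time: 12.77
tool_pos: [0.5712, 0.0003, 0.1875]
ee_rot: [-3.141, -0.001, -2.994]
wrist_force: [1.0, -0.1, -0.2]
width: 0.0412
side red 486 [[0.5499, -0.0222, 0.1261], [0.582, 0.0177, 0.2082]]
side yel 525 [[0.5446, -0.028, 0.0504], [0.5982, 0.0288, 0.0789]]
top red 90 [[0.5345, -0.014, 0.1203], [0.5716, 0.0181, 0.2974]]
top yel 59 [[0.5385, -0.0216, 0.0553], [0.5742, 0.0319, 0.2556]]
[5.71369082e-01 4.98512588e-04 1.87793201e-01]
```

View pics/sidea.png

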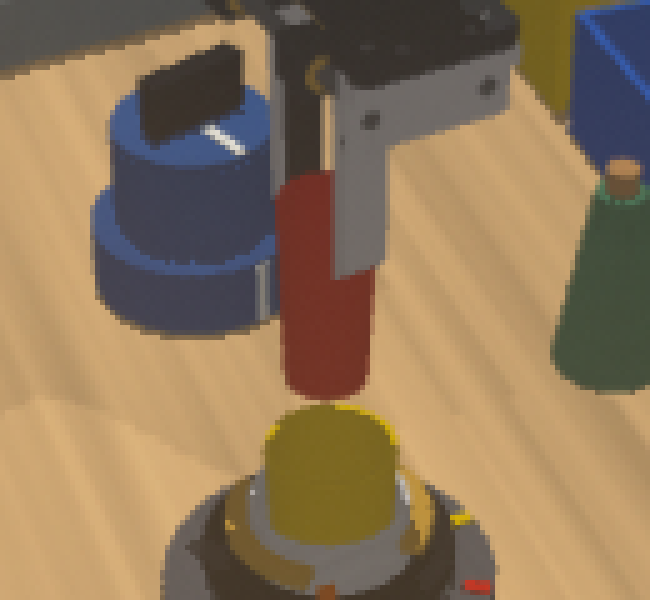

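View pics/topa.png

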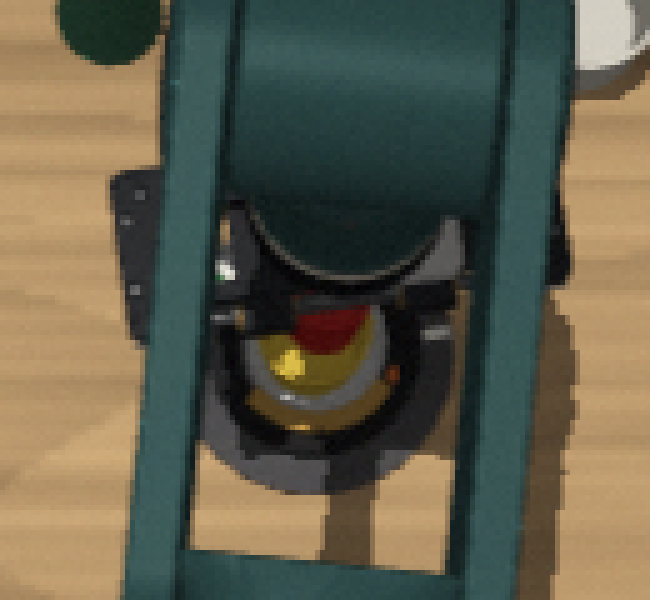

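```bash
python3 -m inch '[{"linear":[0,0.02,-0.1],"twist":0,"gripper":0.2},{"linear":[0,0.02,-0.3],"twist":0,"gripper":0.2},{"linear":[0,0.02,-0.45],"twist":0,"gripper":0.2},{"linear":[0,0.02,-0.55],"twist":0,"gripper":0.2},{"linear":[0,0.02,-0.55],"twist":0,"gripper":0.2},{"linear":[0,0.02,-0.55],"twist":0,"gripper":0.2}]'
python3 red.py b
```

```text
time: 13.37
tool_pos: [0.5712, 0.004, 0.1321]
ee_rot: [3.141, -0.002, -2.993]
wrist_force: [0.5, 0.4, -0.2]
width: 0.0411
side red 409 [[0.5505, -0.0187, 0.076], [0.5811, 0.0212, 0.1524]]
side yel 329 [[0.5443, -0.0281, 0.0508], [0.5991, 0.0206, 0.0795]]
top red 76 [[0.5354, -0.008, 0.0644], [0.5717, 0.0213, 0.2485]]
top yel 51 [[0.5424, -0.0215, 0.0527], [0.5712, 0.0262, 0.0821]]
[0.57226201 0.00403945 0.13394464]
```

View pics/sideb.png

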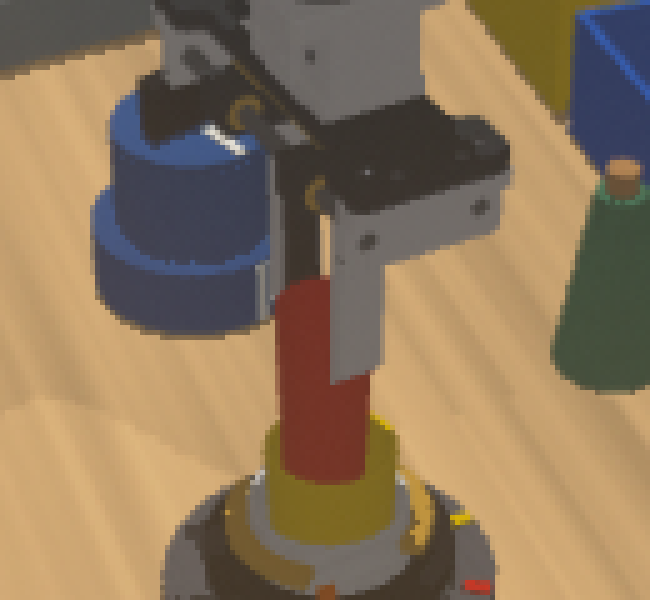

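The red foot is entering the yellow cup at (325,475) in the crop, so I keep lowering.

```bash
python3 -m inch '[{"linear":[-0.01,-0.01,-0.15],"twist":0,"gripper":0.2},{"linear":[-0.01,-0.01,-0.3],"twist":0,"gripper":0.2},{"linear":[-0.01,-0.01,-0.4],"twist":0,"gripper":0.2},{"linear":[-0.01,-0.01,-0.45],"twist":0,"gripper":0.2},{"linear":[-0.01,-0.01,-0.48],"twist":0,"gripper":0.2},{"linear":[-0.01,-0.01,-0.48],"twist":0,"gripper":0.2}]'
python3 red.py c
```

```text
time: 13.97
tool_pos: [0.5712, 0.0033, 0.0857]
ee_rot: [-3.141, 0.001, -2.992]
wrist_force: [0.1, -0.0, -0.3]
width: 0.0413
side red 166 [[0.5508, -0.0188, 0.0745], [0.5775, 0.0207, 0.1069]]
side yel 287 [[0.5442, -0.0287, 0.0507], [0.5985, 0.0165, 0.0795]]
top red 41 [[0.5372, -0.0075, 0.057], [0.555, 0.0206, 0.2014]]
top yel 36 [[0.5435, -0.0197, 0.0536], [0.5618, 0.0219, 0.0791]]
[0.57127669 0.00319113 0.08580099]
```

View pics/sidec.png

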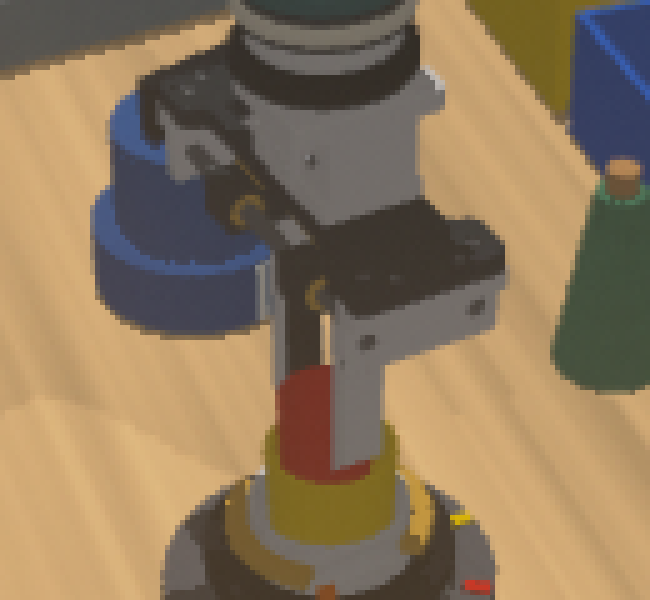

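```bash
python3 -m inch '[{"linear":[0,0,-0.015],"twist":0,"gripper":0.2},{"linear":[0,0,-0.015],"twist":0,"gripper":0.6},{"linear":[0,0,-0.015],"twist":0,"gripper":0.7},{"linear":[0,0,-0.015],"twist":0,"gripper":0.7},{"linear":[0,0,-0.015],"twist":0,"gripper":0.7},{"linear":[0,0,0.3],"twist":0,"gripper":0.7},{"linear":[0,0,0.6],"twist":0,"gripper":0.7},{"linear":[0,0,1],"twist":0,"gripper":0.7},{"linear":[0,0,1],"twist":0,"gripper":0.7}]'
python3 -m inch '[{"linear":[0,0.4,0],"twist":0.05,"gripper":0.6},{"linear":[0,0.7,0],"twist":0.1,"gripper":0.6},{"linear":[0,1,0],"twist":0.15,"gripper":0.5},{"linear":[0,1,0],"twist":0.19,"gripper":0.5}]'
python3 -m inch '[{"linear":[0,0.4,0],"twist":0,"gripper":0.5},{"linear":[0,0.7,0],"twist":0,"gripper":0.5},{"linear":[0,1,0],"twist":0,"gripper":0.5},{"linear":[0,1,0],"twist":0,"gripper":0.5},{"linear":[0,1,0],"twist":0,"gripper":0.5}]'
python3 red.py d
python3 - <<'E'
from h import *
exec(open('m2.py').read().split("bk=cv2")[0].split("print(\"canister")[0])
s=robot.snapshot("top");cv2.imwrite("pics/t10.png",s["image"][130:370,200:520,::-1].repeat(2,0).repeat(2,1))
E
```

```text
time: 14.82
tool_pos: [0.5745, 0.0029, 0.1941]
ee_rot: [-3.138, 0.015, -2.992]
wrist_force: [1.3, 0.2, 1.3]
width: 0.0655
time: 15.15
tool_pos: [0.5702, 0.1081, 0.1847]
ee_rot: [3.139, 0.001, -2.786]
wrist_force: [0.5, -1.1, 0.3]
width: 0.048
time: 15.57
tool_pos: [0.5703, 0.2045, 0.1843]
ee_rot: [-3.141, -0.001, -2.791]
wrist_force: [0.1, -0.8, -0.6]
width: 0.0472
side red 132 [[0.5509, -0.0188, 0.0783], [0.5878, 0.0216, 0.1072]]
side yel 308 [[0.5439, -0.0278, 0.0506], [0.5989, 0.0155, 0.0789]]
top red 163 [[0.5498, -0.013, 0.0459], [0.5897, 0.024, 0.1081]]
top yel 124 [[0.544, -0.0236, 0.0517], [0.6004, 0.0312, 0.0812]]
[0.57064797 0.20254509 0.18460193]
```

View pics/sided.png

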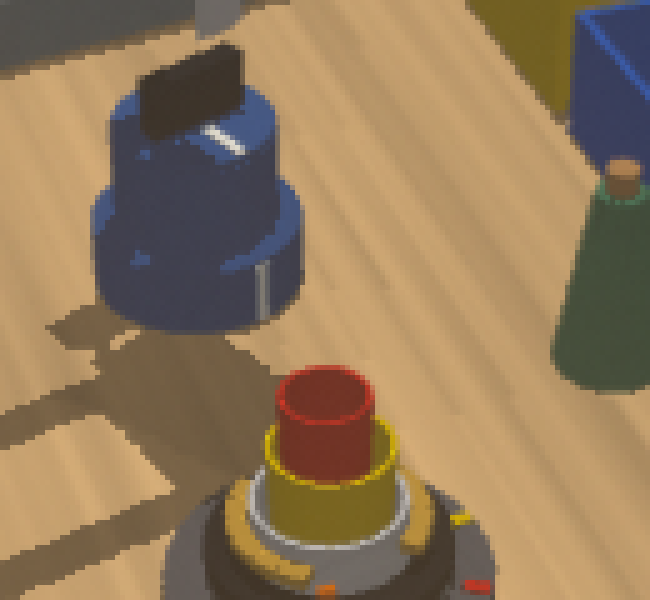

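View pics/t10.png

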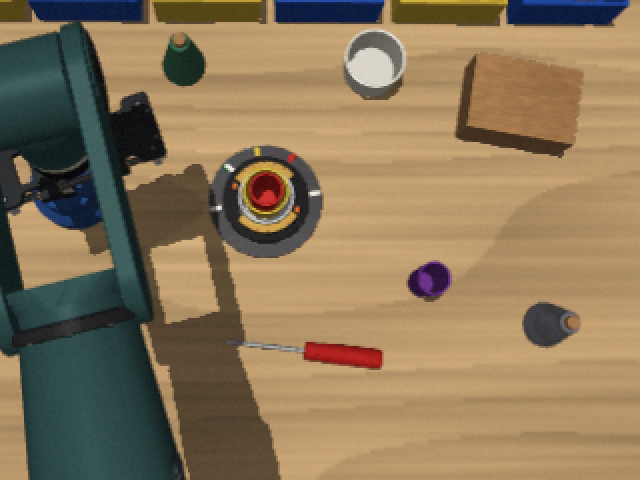

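Both cups are nested and upright, with the red rim at (266,190) in the top crop and z≈0.107. Next, the lid.

```bash
python3 -m inch '[{"linear":[0.07,0.3,0],"twist":0,"gripper":0.5},{"linear":[0.14,0.47,0],"twist":0,"gripper":0.5},{"linear":[0.14,0.47,-0.2],"twist":-0.01,"gripper":0.5},{"linear":[0.14,0.47,-0.35],"twist":-0.01,"gripper":0.5},{"linear":[0.14,0.47,-0.35],"twist":-0.01,"gripper":0.5},{"linear":[0.14,0.47,-0.35],"twist":-0.01,"gripper":0.5}]'
python3 - <<'E'
from h import *
s=robot.snapshot("side");im=s["image"]
cv2.imwrite("pics/s11.png",cv2.resize(im[120:240,260:380],None,fx=5,fy=5,interpolation=0)[:,:,::-1]);print(robot.get_obs()["tool_pos"],robot.get_obs()["ee_rot"])
s=robot.snapshot("top");cv2.imwrite("pics/t11.png",cv2.resize(s["image"][160:280,180:300],None,fx=5,fy=5,interpolation=0)[:,:,::-1])
E
```

```text
time: 16.27
tool_pos: [0.5842, 0.249, 0.1489]
ee_rot: [-3.142, -0.003, -2.805]
wrist_force: [0.8, 0.4, 0.3]
width: 0.047
[0.58495247 0.24923724 0.15030912] [-3.14154733e+00  6.35000282e-05 -2.80539266e+00]
```

View pics/s11.png

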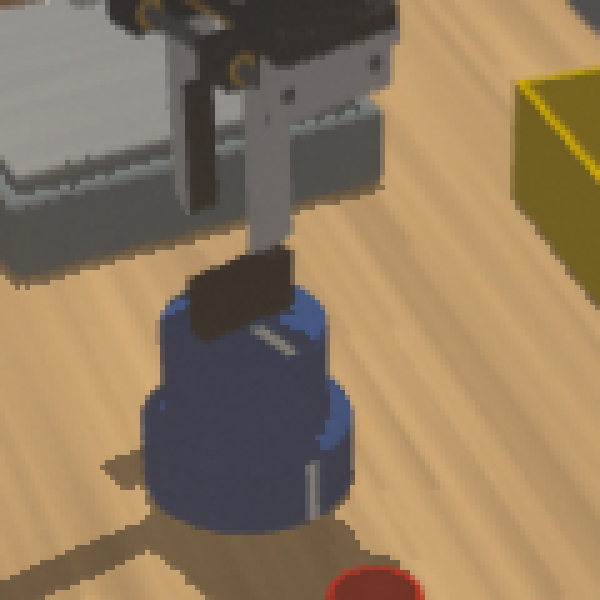

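View pics/t11.png

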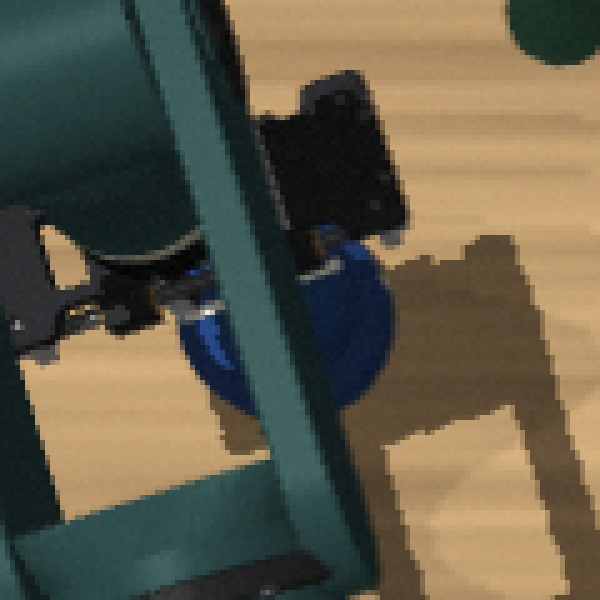

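Run:
```python
from h import *
s=robot.snapshot("side")
a=np.radians(19.5);x=np.array([np.cos(a),np.sin(a),0]);y=np.array([-np.sin(a),np.cos(a),0])
t=np.array([.585,.2505,.125])
f=lambda P:((proj(s,P)-[260,120])*5).round().tolist()
print("bar top corners",f([t+sx*.028*x+sy*.007*y for sx in(-1,1) for sy in(-1,1)]))
tt=np.array([.585,.2492,.152])
for z in(.13,.152):
  tt[2]=z;print("finger near outer tip",f([tt-.036*y-.008*x,tt-.036*y+.008*x]),"inner",f([tt-.0235*y-.008*x,tt-.0235*y+.008*x]),"far inner",f([tt+.0235*y-.008*x,tt+.0235*y+.008*x]))
```

```text
bar top corners [[195.0, 286.0], [178.0, 274.0], [287.0, 247.0], [270.0, 236.0]]
finger near outer tip [[265.0, 289.0], [291.0, 277.0]] inner [[249.0, 278.0], [276.0, 267.0]] far inner [[192.0, 239.0], [218.0, 228.0]]
finger near outer tip [[263.0, 249.0], [290.0, 238.0]] inner [[248.0, 238.0], [274.0, 227.0]] far inner [[190.0, 200.0], [216.0, 189.0]]
```

The projection matches the picture: the tips are level with the reported TCP height and straddle the bar. I descend and grip.

```bash
python3 -m inch '[{"linear":[0,0.01,-0.15],"twist":0,"gripper":0.5},{"linear":[0,0.01,-0.35],"twist":0,"gripper":0.5},{"linear":[0,0.01,-0.48],"twist":0,"gripper":0.5},{"linear":[0,0.01,-0.52],"twist":0,"gripper":0.5},{"linear":[0,0.01,-0.52],"twist":0,"gripper":0.5},{"linear":[0,0.01,-0.52],"twist":0,"gripper":0},{"linear":[0,0.01,-0.52],"twist":0,"gripper":0},{"linear":[0,0.01,-0.52],"twist":0,"gripper":0},{"linear":[0,0.01,-0.52],"twist":0,"gripper":0},{"linear":[0,0.01,-0.52],"twist":0,"gripper":0}]'
python3 -m inch '[{"linear":[0,0,0],"twist":0,"gripper":0},{"linear":[0,0,0],"twist":0,"gripper":0}]'
```

```text
time: 17.25
tool_pos: [0.585, 0.2514, 0.0987]
ee_rot: [3.142, 0.001, -2.804]
wrist_force: [-0.0, 0.5, 0.1]
width: 0.0172
time: 17.42
tool_pos: [0.5849, 0.2511, 0.0984]
ee_rot: [-3.141, 0.001, -2.804]
wrist_force: [-0.2, -0.7, 1.1]
width: 0.0145
```

```bash
python3 -m inch '[{"linear":[0,0,0.1],"twist":0,"gripper":0},{"linear":[0,0,0.3],"twist":0,"gripper":0},{"linear":[0,0,0.6],"twist":0,"gripper":0},{"linear":[0,0,0.9],"twist":0,"gripper":0},{"linear":[0,0,1],"twist":0,"gripper":0},{"linear":[0,0,1],"twist":0,"gripper":0}]'
python3 -m inch '[{"linear":[0,0,0.2],"twist":0,"gripper":0},{"linear":[0,0,0.4],"twist":0,"gripper":0},{"linear":[0,-0.2,0.4],"twist":0,"gripper":0},{"linear":[0,-0.4,0.4],"twist":-0.05,"gripper":0},{"linear":[0,-0.7,0.4],"twist":-0.1,"gripper":0},{"linear":[0,-0.9,0.4],"twist":-0.17,"gripper":0},{"linear":[0,-0.9,0.4],"twist":-0.17,"gripper":0}]'
python3 -m inch '[{"linear":[-0.05,-0.2,0],"twist":0,"gripper":0},{"linear":[-0.1,-0.5,0],"twist":0,"gripper":0},{"linear":[-0.14,-0.7,0],"twist":0,"gripper":0},{"linear":[-0.14,-0.8,0],"twist":0,"gripper":0},{"linear":[-0.14,-0.8,0],"twist":0,"gripper":0}]'
python3 -m inch '[{"linear":[0,-0.2,0],"twist":0,"gripper":0},{"linear":[0,-0.5,0],"twist":0,"gripper":0},{"linear":[0,-0.7,0],"twist":0,"gripper":0},{"linear":[0,-0.76,0],"twist":0,"gripper":0},{"linear":[0,-0.76,0],"twist":0,"gripper":0},{"linear":[0,-0.76,0],"twist":0,"gripper":0},{"linear":[0,-0.76,0],"twist":0,"gripper":0}]'
python3 - <<'E'
from h import *
s=robot.snapshot("side");im=s["image"]
cv2.imwrite("pics/s12.png",cv2.resize(im[120:290,260:410],None,fx=3.5,fy=3.5,interpolation=0)[:,:,::-1]);print(robot.get_obs()["tool_pos"],robot.get_obs()["ee_rot"])
C=cloud(s);H=hsv(s)
b=(cv2.inRange(H,(105,110,30),(125,255,255))>0)&(abs(C[...,0]-.571)<.08)&(abs(C[...,1])<.08)
Q=C[b]
for lo in np.arange(.1,.26,.01):
    q=Q[(Q[:,2]>=lo)&(Q[:,2]<lo+.01)]
    if len(q)>5: print(round(lo,3),len(q),q.min(0)[:2].round(4),q.max(0)[:2].round(4))
print(Q[:,2].min())
s=robot.snapshot("top");cv2.imwrite("pics/t12.png",cv2.resize(s["image"][160:300,260:400],None,fx=4,fy=4,interpolation=0)[:,:,::-1])
E
```

```text
time: 17.92
tool_pos: [0.5864, 0.2519, 0.2024]
ee_rot: [3.141, 0.008, -2.804]
wrist_force: [0.9, -0.5, -1.2]
width: 0.0136
time: 18.5
tool_pos: [0.5839, 0.1573, 0.2351]
ee_rot: [-3.139, -0.005, -2.988]
wrist_force: [1.3, 0.4, -1.6]
width: 0.0135
time: 18.92
tool_pos: [0.5702, 0.08, 0.2363]
ee_rot: [3.141, -0.002, -2.984]
wrist_force: [1.7, 0.7, -1.9]
width: 0.0141
time: 19.5
tool_pos: [0.5708, 0.007, 0.2376]
ee_rot: [3.14, -0.0, -2.98]
wrist_force: [-0.3, 0.0, -2.0]
width: 0.0138
[0.57074287 0.00687532 0.23770476] [ 3.14061388e+00 -5.93330257e-05 -2.97994431e+00]
0.17 51 [ 0.6018 -0.0351] [0.625  0.0156]
0.18 15 [ 0.5267 -0.0309] [0.6191 0.0162]
0.23 46 [ 0.5432 -0.0217] [0.6134 0.0379]
0.1738458307287932
```

View pics/s12.png

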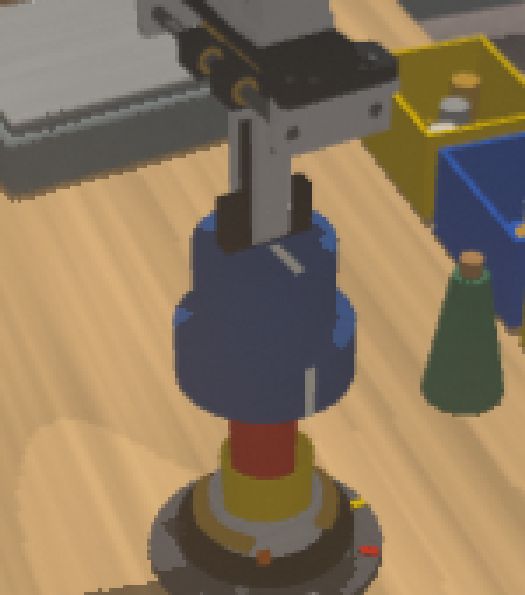

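View pics/t12.png

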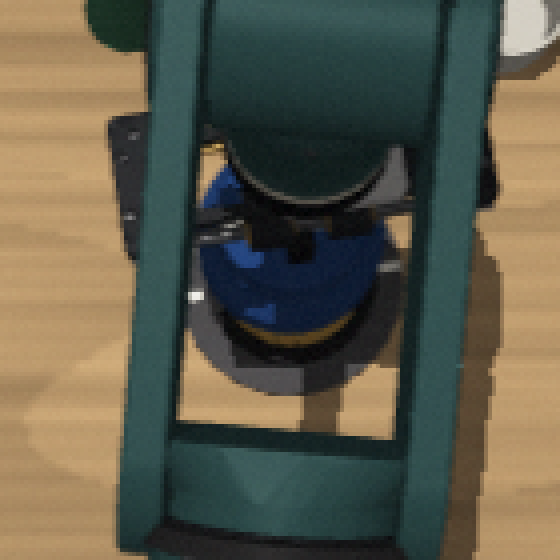

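The lid hangs level above the cups, with its skirt's lower edge at about 0.139 and yaw 9.3°. I centre it in y, then lower it.

```bash
python3 -m inch '[{"linear":[0,-0.035,0],"twist":0,"gripper":0},{"linear":[0,-0.035,0],"twist":0,"gripper":0},{"linear":[0,-0.035,-0.1],"twist":0,"gripper":0},{"linear":[0,-0.035,-0.3],"twist":0,"gripper":0},{"linear":[0,-0.035,-0.5],"twist":0,"gripper":0},{"linear":[0,-0.035,-0.65],"twist":0,"gripper":0},{"linear":[0,-0.035,-0.75],"twist":0,"gripper":0},{"linear":[0,-0.035,-0.8],"twist":0,"gripper":0},{"linear":[0,-0.035,-0.8],"twist":0,"gripper":0},{"linear":[0,-0.035,-0.8],"twist":0,"gripper":0}]'
python3 - <<'E'
from h import *
s=robot.snapshot("side");im=s["image"]
cv2.imwrite("pics/s13.png",cv2.resize(im[150:300,260:410],None,fx=4,fy=4,interpolation=0)[:,:,::-1]);o=robot.get_obs();print(o["tool_pos"],o["ee_rot"],o["wrist_force"])
E
```

```text
time: 20.43
tool_pos: [0.5709, 0.0017, 0.1583]
ee_rot: [-3.142, 0.001, -2.982]
wrist_force: [0.1, 0.2, -1.8]
width: 0.0136
[0.57128678 0.00169374 0.15901374] [-3.14121914e+00  1.94905163e-03 -2.98196599e+00] [ 0.23477422  0.05210966 -1.64065341]
```

View pics/s13.png

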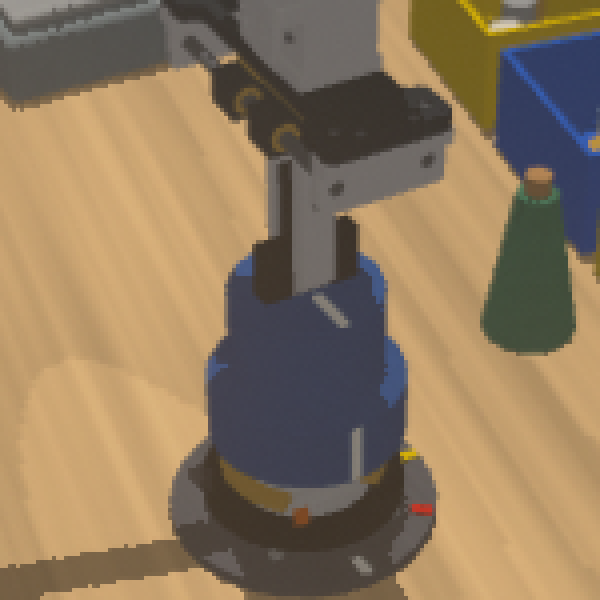

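```bash
python3 -m inch '[{"linear":[0,0.015,-0.05],"twist":0,"gripper":0},{"linear":[0,0.015,-0.12],"twist":0,"gripper":0},{"linear":[0,0.015,-0.18],"twist":0,"gripper":0},{"linear":[0,0.015,-0.22],"twist":0,"gripper":0},{"linear":[0,0.015,-0.25],"twist":0,"gripper":0},{"linear":[0,0.015,-0.25],"twist":0,"gripper":0}]'
```

```text
time: 20.98
tool_pos: [0.57, 0.0033, 0.1316]
ee_rot: [3.141, -0.002, -2.982]
wrist_force: [-0.0, -0.9, -2.5]
width: 0.0142
```

```bash
python3 -m inch '[{"linear":[0.005,0,-0.03],"twist":0,"gripper":0},{"linear":[0.005,0,-0.05],"twist":0,"gripper":0},{"linear":[0.005,0,-0.07],"twist":0,"gripper":0},{"linear":[0.005,0,-0.07],"twist":0,"gripper":0},{"linear":[0.005,0,-0.07],"twist":0,"gripper":0}]'
python3 -m inch '[{"linear":[0,0,-0.01],"twist":0,"gripper":0},{"linear":[0,0,-0.02],"twist":0,"gripper":0},{"linear":[0,0,-0.02],"twist":0,"gripper":0}]'
```

```text
time: 21.4
tool_pos: [0.5711, 0.0033, 0.1258]
ee_rot: [3.141, -0.0, -2.982]
wrist_force: [-0.1, -1.0, -1.7]
width: 0.0138
time: 21.65
tool_pos: [0.5714, 0.0032, 0.1243]
ee_rot: [-3.141, 0.001, -2.982]
wrist_force: [0.2, 0.3, -1.2]
width: 0.0139
```

```bash
cat > chk.py <<'E'
from h import *
import sys
s=robot.snapshot("side");im=s["image"]
cv2.imwrite(f"pics/{sys.argv[1]}.png",cv2.resize(im[170:300,270:400],None,fx=4.6,fy=4.6,interpolation=0)[:,:,::-1]);o=robot.get_obs();print(o["tool_pos"],o["ee_rot"],o["wrist_force"],o["wrist_torque"],o["width"],o["joint_positions"][5])
C=cloud(s);H=hsv(s)
b=(cv2.inRange(H,(100,60,20),(130,255,255))>0)&(abs(C[...,0]-.571)<.07)&(abs(C[...,1])<.07)&(C[...,2]>.005)
print("lid z",np.percentile(C[b][:,2],[.5,1,3]))
# canister-frame angles projected for reference
E
python3 chk.py s14
```

```text
[0.57137303 0.00320124 0.12435734] [-3.14145603e+00  8.08241595e-04 -2.98195514e+00] [-0.70907141 -0.28323558  0.02461438] [ 0.00081807 -0.00059617  0.03434991] 0.013506996721836466 -1.824098135469712
lid z [0.05869915 0.05911641 0.06033804]
```

View pics/s14.png

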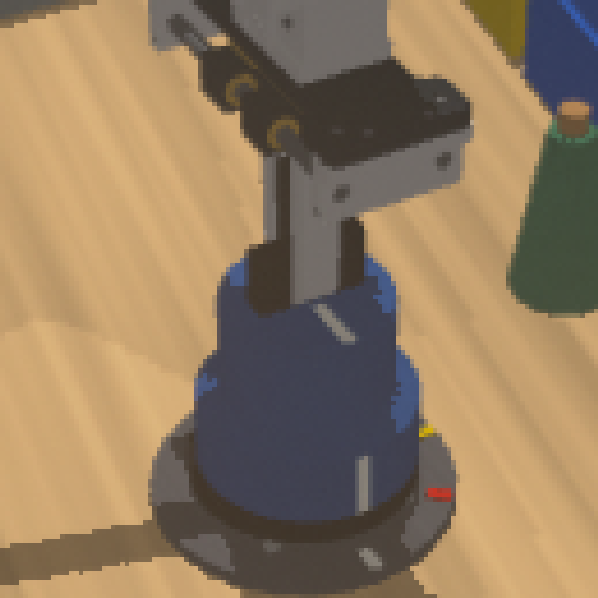

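```bash
python3 -m inch '[{"linear":[0,0,-0.01],"twist":0,"gripper":0},{"linear":[0,0,-0.015],"twist":0,"gripper":0},{"linear":[0,0,-0.015],"twist":0,"gripper":0}]'; python3 -m inch '[{"linear":[0,0,-0.01],"twist":0,"gripper":0},{"linear":[0,0,-0.01],"twist":0,"gripper":0}]'
```

```text
time: 21.95
tool_pos: [0.5715, 0.0031, 0.1243]
ee_rot: [-3.141, 0.002, -2.982]
wrist_force: [-1.7, -0.9, 4.4]
width: 0.014
time: 22.12
tool_pos: [0.5715, 0.0031, 0.1242]
ee_rot: [-3.141, 0.002, -2.982]
wrist_force: [-3.0, -0.6, 7.6]
width: 0.0138
```

The lid is seated: contact came at TCP 0.1243 against 0.1244 predicted, the upward force rises, and the stripe lines up with the white mark. Now the clockwise twist, in stages.

```bash
python3 -m inch '[{"linear":[0,0,0],"twist":-0.04,"gripper":0},{"linear":[0,0,0],"twist":-0.1,"gripper":0},{"linear":[0,0,0],"twist":-0.16,"gripper":0},{"linear":[0,0,0],"twist":-0.22,"gripper":0},{"linear":[0,0,0],"twist":-0.28,"gripper":0},{"linear":[0,0,0],"twist":-0.34,"gripper":0},{"linear":[0,0,0],"twist":-0.4,"gripper":0},{"linear":[0,0,0],"twist":-0.45,"gripper":0},{"linear":[0,0,0],"twist":-0.45,"gripper":0}]'
python3 chk.py s15
```

```text
time: 22.87
tool_pos: [0.5717, 0.0031, 0.1242]
ee_rot: [3.141, 0.003, 2.829]
wrist_force: [-3.2, -0.6, 7.8]
width: 0.0139
[0.57165885 0.00307986 0.12422954] [3.14119751e+00 2.70803809e-03 2.82996751e+00] [-2.8575668  -1.16923371  8.30620615] [0.04869251 0.69968926 0.11147674] 0.014098950292289534 -1.3528237591003378
lid z [0.05877856 0.05892121 0.06071011]
```

View pics/s15.png

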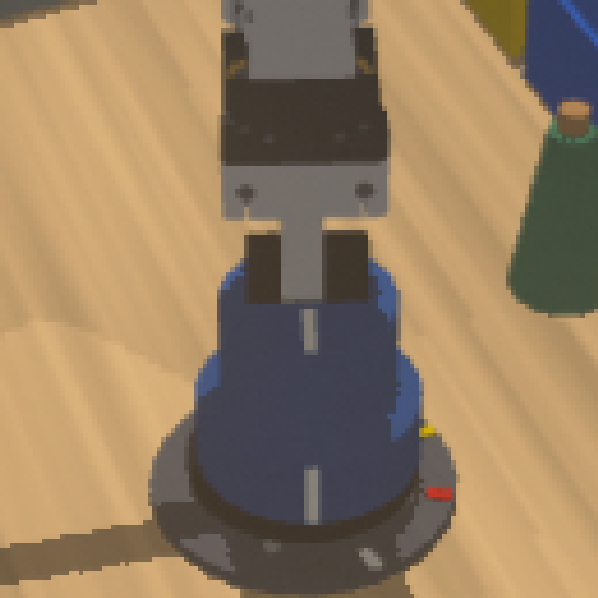

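```bash
python3 -m inch '[{"linear":[0,0,0],"twist":-0.05,"gripper":0},{"linear":[0,0,0],"twist":-0.1,"gripper":0},{"linear":[0,0,0],"twist":-0.15,"gripper":0},{"linear":[0,0,0],"twist":-0.2,"gripper":0},{"linear":[0,0,0],"twist":-0.25,"gripper":0},{"linear":[0,0,0],"twist":-0.3,"gripper":0},{"linear":[0,0,0],"twist":-0.34,"gripper":0},{"linear":[0,0,0],"twist":-0.34,"gripper":0},{"linear":[0,0,0],"twist":-0.34,"gripper":0}]'
python3 chk.py s16
python3 - <<'E'
from h import *
s=robot.snapshot("top");cv2.imwrite("pics/t16.png",cv2.resize(s["image"][190:270,290:375],None,fx=7,fy=7,interpolation=0)[:,:,::-1])
E
```

```text
time: 23.67
tool_pos: [0.5718, 0.003, 0.1242]
ee_rot: [3.14, 0.003, 2.474]
wrist_force: [-2.6, -0.8, 7.3]
width: 0.0135
[0.57174985 0.00301747 0.12421559] [3.14028609e+00 2.72594784e-03 2.47434680e+00] [-3.03242712 -0.08103219  7.72959157] [-0.11383696  0.62985497  0.10979719] 0.013814902152941974 -0.9971786136752613
lid z [0.06001371 0.06027251 0.06091233]
```

View pics/s16.png

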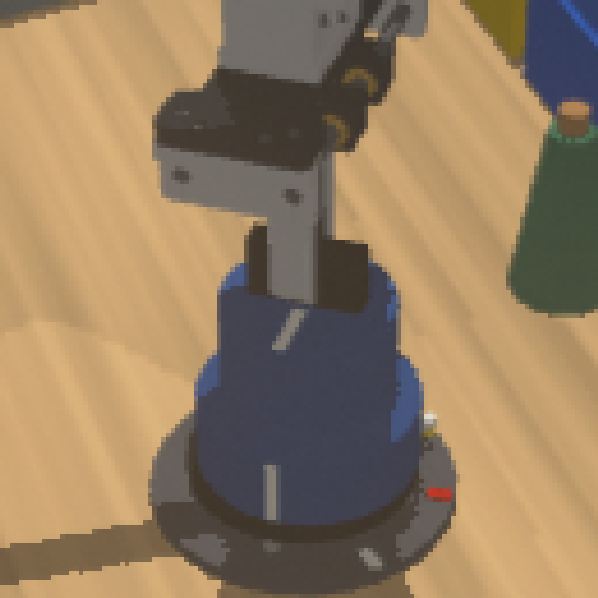

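View pics/t16.png

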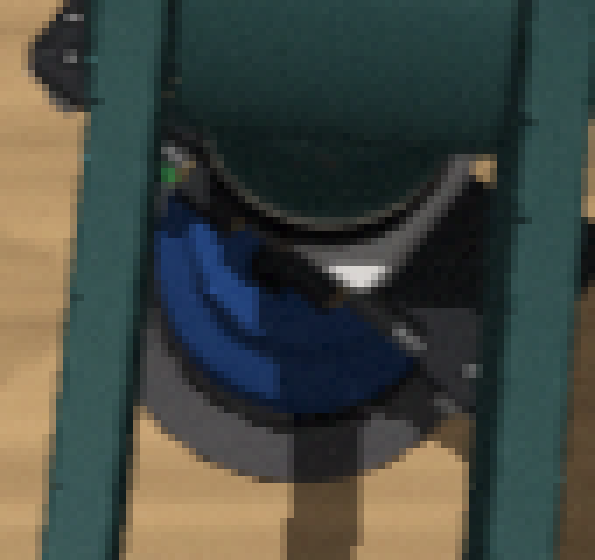

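The pointer now shows at (430,418) in the crop, just beside the yellow mark. I measure its angle.

```bash
cat > ptr.py <<'E'
from h import *
s=robot.snapshot("side");H=hsv(s)
w=cv2.inRange(H,(0,0,120),(180,60,255));
k=np.zeros_like(w);k[250:272,355:372]=w[250:272,355:372]
ys,xs=np.nonzero(k);c=np.array([.571,.0032]);cy=np.radians(9.3)
P=onplane(s,np.c_[xs,ys],.022)
for x,y,p in zip(xs,ys,P):
    d=p[:2]-c;print(x,y,s["image"][y,x],"r",round(np.hypot(*d),4),"collar",round(np.radians(40)-(np.arctan2(d[1],d[0])-cy),3))
for q in(.5,.6,.7,.8):
    a=cy+np.radians(40)-q;print("exp",q,proj(s,[[c[0]+r*np.cos(a),c[1]+r*np.sin(a),.022] for r in(.06,.069)]).round(1).tolist())
a=cy;print("yellow mark exp",proj(s,[[c[0]+.067*np.cos(a),c[1]+.067*np.sin(a),.008]]))
E
python3 ptr.py
```

```text
360 250 [127 121 122] r 0.0844 collar 0.382
360 251 [124 121 122] r 0.0816 collar 0.411
361 253 [128 124 124] r 0.0782 collar 0.495
361 254 [126 122 123] r 0.0758 collar 0.53
361 255 [ 96 104 124] r 0.0736 collar 0.567
361 256 [ 96 104 122] r 0.0714 collar 0.606
361 259 [123 112 102] r 0.0657 collar 0.737
362 260 [219 214 200] r 0.0662 collar 0.798
363 260 [224 219 209] r 0.0683 collar 0.811
364 260 [218 199 169] r 0.0704 collar 0.824
362 261 [175 167 158] r 0.0648 collar 0.847
363 261 [181 175 162] r 0.0669 collar 0.859
364 261 [157 143 124] r 0.069 collar 0.87
362 262 [130 124 114] r 0.0636 collar 0.898
363 262 [135 128 117] r 0.0657 collar 0.908
364 262 [154 140 118] r 0.0678 collar 0.918
367 268 [126 112  99] r 0.071 collar 1.223
368 271 [132 118 105] r 0.0737 collar 1.359
exp 0.5 [[355.2, 256.4], [358.1, 254.8]]
exp 0.6 [[356.8, 257.7], [360.0, 256.3]]
exp 0.7 [[358.3, 259.2], [361.7, 257.9]]
exp 0.8 [[359.5, 260.7], [363.1, 259.7]]
yellow mark exp [[360.793106   262.88544499]]
```

```bash
cat > ptr2.py <<'E'
from h import *
import glob
c=np.array([.571,.0032]);cy=np.radians(9.3)
s=robot.snapshot("side")
im0=cv2.imread("pics/side0.png")[:,:,::-1];im1=s["image"]
f=lambda a,r,z:[c[0]+r*np.cos(a),c[1]+r*np.sin(a),z]
exp=proj(s,[f(cy,.067,.0085),f(cy-np.radians(40),.067,.0085),f(cy-np.pi/2,.067,.0085),f(cy+np.pi/2,.067,.0085)])
def cen(im,lo,hi,e,r=6):
    H=cv2.cvtColor(np.ascontiguousarray(im),cv2.COLOR_RGB2HSV);m=cv2.inRange(H,lo,hi);x,y=e.round().astype(int);k=np.zeros_like(m);k[y-r:y+r+1,x-r:x+r+1]=m[y-r:y+r+1,x-r:x+r+1]
    ys,xs=np.nonzero(k);return (xs.mean(),ys.mean(),len(xs)) if len(xs) else None
for n,im in(("start",im0),("now",im1)):
    print(n,"yel",exp[0].round(1),cen(im,(20,120,120),(34,255,255),exp[0]),"red",exp[1].round(1),cen(im,(0,150,120),(6,255,255),exp[1]),"w-",exp[2].round(1),cen(im,(0,0,140),(180,60,255),exp[2]))
a=cv2.resize(im0[240:290,340:380],None,fx=9,fy=9,interpolation=0);b=cv2.resize(im1[240:290,340:380],None,fx=9,fy=9,interpolation=0)
cv2.imwrite("pics/ptr.png",np.hstack([a,b])[:,:,::-1])
E
python3 ptr2.py
```

```text
start yel [360.8 262.7] (np.float64(358.5), np.float64(262.8181818181818), 22) red [364.7 276. ] (np.float64(365.25), np.float64(276.75), 12) w- [350.  290.2] (np.float64(350.06666666666666), np.float64(290.6666666666667), 15)
now yel [360.8 262.7] (np.float64(363.5), np.float64(263.5), 2) red [364.7 276. ] (np.float64(365.2307692307692), np.float64(276.84615384615387), 13) w- [350.  290.2] None
```

View pics/ptr.png

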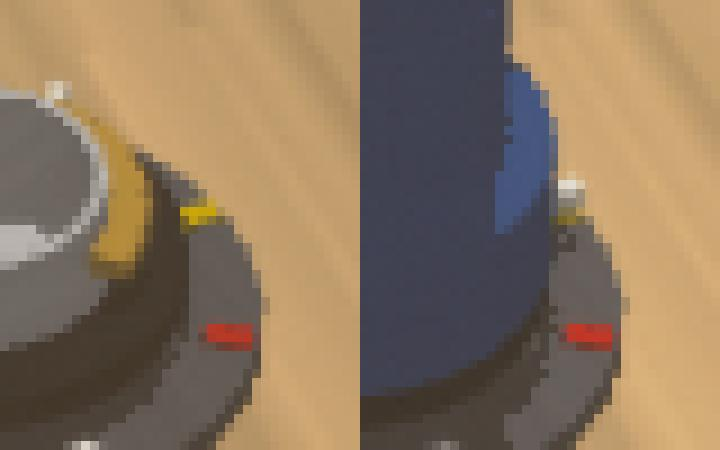

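The pointer reads about 0.76–0.80, above the 0.57 that lug contact alone would give. My downward press probably dragged the collar by friction. I ease the press so that the collar springs back onto the lugs, then re-measure.

```bash
python3 -m inch '[{"linear":[0,0,0.01],"twist":0,"gripper":0},{"linear":[0,0,0.02],"twist":0,"gripper":0},{"linear":[0,0,0.025],"twist":0,"gripper":0},{"linear":[0,0,0.025],"twist":0,"gripper":0},{"linear":[0,0,0.025],"twist":0,"gripper":0}]'
python3 ptr2.py; python3 chk.py s17
```

```text
time: 24.28
tool_pos: [0.5714, 0.0036, 0.1242]
ee_rot: [3.141, 0.0, 2.474]
wrist_force: [-0.8, 0.7, 3.7]
width: 0.0135
start yel [360.8 262.7] (np.float64(358.5), np.float64(262.8181818181818), 22) red [364.7 276. ] (np.float64(365.25), np.float64(276.75), 12) w- [350.  290.2] (np.float64(350.06666666666666), np.float64(290.6666666666667), 15)
now yel [360.8 262.7] (np.float64(362.8333333333333), np.float64(263.1666666666667), 6) red [364.7 276. ] (np.float64(365.2307692307692), np.float64(276.84615384615387), 13) w- [350.  290.2] None
[0.57143868 0.00356368 0.12428671] [3.14059135e+00 3.54601871e-04 2.47422488e+00] [-1.66695293  0.87161708  3.48015219] [0.25397963 0.11342431 0.16740123] 0.01397645236888693 -0.9968277382621101
lid z [0.0570428  0.05754644 0.06058814]
```

View pics/ptr.png

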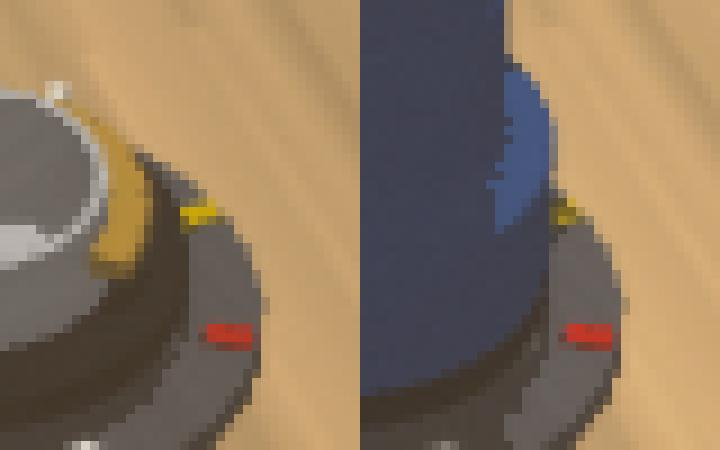

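The collar did spring back: the pointer is hidden again, and the wrist torque of 0.17 N m matches the spring, so the lugs now bear on the dogs. I turn the remaining 0.13 rad with the light press.

```bash
python3 -m inch '[{"linear":[0,0,0],"twist":-0.03,"gripper":0},{"linear":[0,0,0],"twist":-0.06,"gripper":0},{"linear":[0,0,0],"twist":-0.09,"gripper":0},{"linear":[0,0,0],"twist":-0.12,"gripper":0},{"linear":[0,0,0],"twist":-0.13,"gripper":0},{"linear":[0,0,0],"twist":-0.13,"gripper":0},{"linear":[0,0,0],"twist":-0.13,"gripper":0},{"linear":[0,0,0],"twist":-0.13,"gripper":0},{"linear":[0,0,0],"twist":-0.13,"gripper":0},{"linear":[0,0,0],"twist":-0.13,"gripper":0}]'
python3 ptr2.py; python3 chk.py s18; python3 ptr.py | grep -v "^exp" | awk '$3+0>0||1' | head -30
```

```text
time: 25.22
tool_pos: [0.5715, 0.0035, 0.1242]
ee_rot: [3.14, 0.0, 2.338]
wrist_force: [1.0, 1.9, 4.7]
width: 0.0138
start yel [360.8 262.7] (np.float64(358.5), np.float64(262.8181818181818), 22) red [364.7 276. ] (np.float64(365.25), np.float64(276.75), 12) w- [350.  290.2] (np.float64(350.06666666666666), np.float64(290.6666666666667), 15)
now yel [360.8 262.7] (np.float64(362.4), np.float64(262.8), 5) red [364.7 276. ] (np.float64(365.2307692307692), np.float64(276.84615384615387), 13) w- [350.  290.2] None
[0.57152526 0.00350581 0.12425225] [3.14042254e+00 4.13176626e-04 2.33809882e+00] [0.31786348 2.2363251  5.2530156 ] [ 0.58312642 -0.16913583  0.14555854] 0.013958240889297696 -0.8607690606339558
lid z [0.05869498 0.05895708 0.05958588]
360 251 [124 121 122] r 0.0816 collar 0.411
361 254 [128 123 123] r 0.0758 collar 0.53
361 255 [131 125 123] r 0.0736 collar 0.567
361 258 [124 117 108] r 0.0675 collar 0.691
362 259 [131 125 116] r 0.0678 collar 0.752
362 260 [132 127 117] r 0.0662 collar 0.798
363 260 [153 139 118] r 0.0683 collar 0.811
362 261 [135 127 116] r 0.0648 collar 0.847
367 268 [125 112  99] r 0.071 collar 1.223
368 271 [132 118 104] r 0.0737 collar 1.359
yellow mark exp [[360.793106   262.88544499]]
```

View pics/ptr.png

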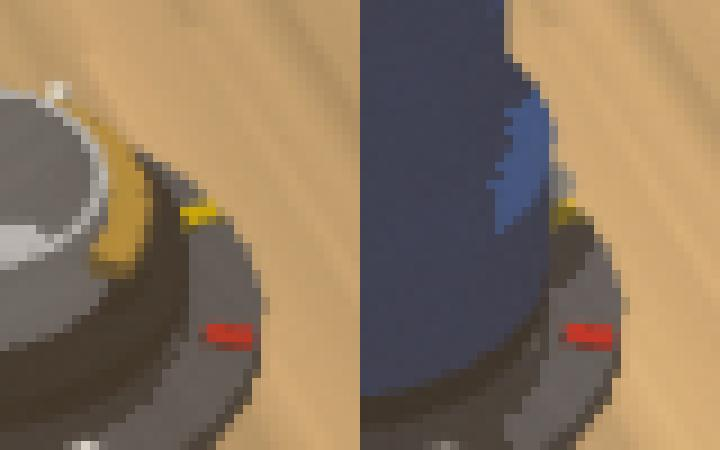

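```bash
python3 -m inch '[{"linear":[0,0,0],"twist":0,"gripper":0},{"linear":[0,0,0],"twist":0,"gripper":0},{"linear":[0,0,0],"twist":0,"gripper":0},{"linear":[0,0,0],"twist":0,"gripper":0},{"linear":[0,0,0],"twist":0,"gripper":0},{"linear":[0,0,0],"twist":0,"gripper":0},{"linear":[0,0,0],"twist":0,"gripper":0},{"linear":[0,0,0],"twist":0,"gripper":0},{"linear":[0,0,0],"twist":0,"gripper":0},{"linear":[0,0,0],"twist":0,"gripper":0}]'
python3 ptr2.py; python3 chk.py s19
```

```text
time: 26.2
tool_pos: [0.5715, 0.0035, 0.1243]
ee_rot: [3.14, 0.0, 2.338]
wrist_force: [1.5, 3.9, 5.0]
width: 0.0141
start yel [360.8 262.7] (np.float64(358.5), np.float64(262.8181818181818), 22) red [364.7 276. ] (np.float64(365.25), np.float64(276.75), 12) w- [350.  290.2] (np.float64(350.06666666666666), np.float64(290.6666666666667), 15)
now yel [360.8 262.7] (np.float64(362.4), np.float64(262.8), 5) red [364.7 276. ] (np.float64(365.2307692307692), np.float64(276.84615384615387), 13) w- [350.  290.2] None
[0.57151418 0.0034797  0.12424961] [3.14044982e+00 3.89557484e-04 2.33800571e+00] [0.89085711 2.53884652 4.86860505] [ 0.64429719 -0.22078652  0.15915628] 0.013577705821411868 -0.8607199294561833
lid z [0.05836219 0.05883136 0.05987848]
```

View pics/ptr.png

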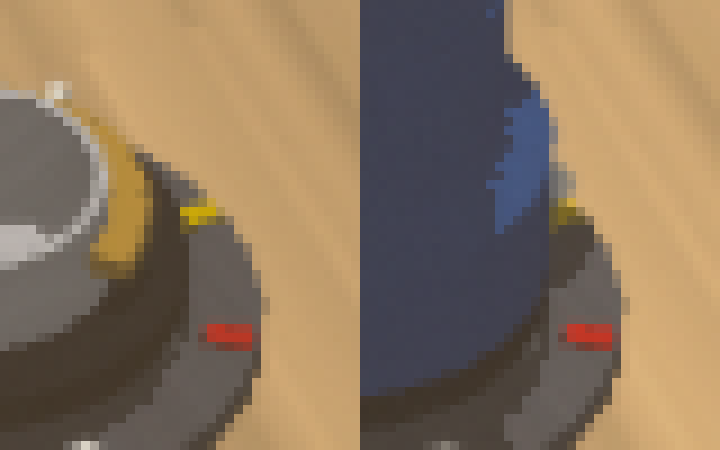

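View pics/s19.png

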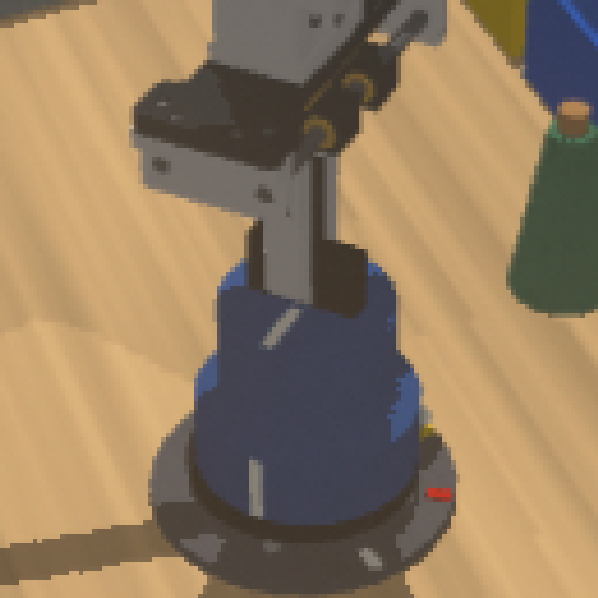

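Pointer, lid and force are unchanged over a second: the pointer stays by the yellow mark at (565,185) in the crop, and the spring's torque is on the wrist. I hand in.

```bash
python3 -c "
from bench import robot
robot.close_job()"
```

```text
the job is handed in; nothing more can be done
```

I handed the job in at about 26 s, with the lid fully down and held at the half-way mark; no verdict is reported back. The yellow cup stands in the canister with the red cup inside it. I set the blue lid over them in line with the white marks and twisted it 0.96 rad clockwise.

**Last checks:**
- **Lid:** it was still gripped, with a finger opening of 13.6–14.1 mm. The TCP stayed at the seated height of 0.1243 m, centred to about 1 mm.
- **Collar:** the turn puts it at about 0.70 rad, with the spring's torque (about 0.15 N m) on the wrist. The pointer stayed by the yellow mark over the last second.
- **Cups:** before the lid went on, the red rim stood 107 mm above the bench and the yellow rim about 79 mm, both upright.
- **Other things:** I saw nothing disturbed in the pictures, but I did not measure the bystanders again at the end.

**What failed or disagreed:**
- **Fingertip height:** the fingertips stood about 22 mm higher than the stated tool data. The yellow cup was therefore held only near its rim. The first red grasp closed just above that cup without moving it, so I corrected the height and gripped again.
- **Collar dragged by friction:** while I pressed down, the pointer read about 0.8 where contact alone would give 0.57. I eased the press and it sprang back, then I finished the turn.
- **Final pointer reading:** the pointer was mostly hidden and in shadow, so the picture supports 0.70 rad only roughly.

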